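Level the cooling stand

TASK

The wooden board of the three-legged cooling stand is tilted, and a dessert will be put on it to set. Turn its two black wing knobs until the board is level all ways, to within one degree, then let go. Turn only the knobs: do not push on the board, and leave the mug, the glass dish and the canister where they stand.

Things in the scene. Friction and masses are not known exactly. Their poses are not given: they have to be found in the camera images.
- board: Tilting wooden board, 200 x 210 x 16 mm, 5 mm rim. Origin on the fixed ball pivot under its back (far) edge, 46 mm above the worktop; x runs to the back, y to its left, z square to the board (vertical when level). It reaches from 180 mm before the origin to 20 mm behind it. It rests on the pivot and on two lugs that ride on the knobs' threaded spindles, and moves only with the knobs.
- lug_left (a point): Centre of the top face of the steel lug (collar 34 mm wide) at the board's front left, on the left spindle; 150 mm in front of and 150 mm to the left of the pivot. Level: same height as lug_back, 62 mm above the worktop. Clockwise turning of the left knob (seen from above) raises it, anticlockwise lowers it, 30 mm per full turn; the right lug keeps its height.
- lug_right (a point): The same for the lug at the front right, 150 mm in front of and 150 mm to the right of the pivot. Clockwise turning of the right knob (seen from above) raises it, anticlockwise lowers it, 30 mm per full turn; the left lug keeps its height. The lugs and board stay at least 10 mm below the knobs.
- lug_back (a point): Point of the board straight above the back pivot, in the plane of the two lugs' top faces, always about 62 mm above the worktop.
- knob_left (a point): Centre of the left wing knob: black bar 84 mm long (its x axis), 12 mm thick (its y), 25 mm high, from 103 to 128 mm above the worktop, with a hub 26 mm across, top at 131 mm. It turns in place about its upright z axis, neither rising nor sinking, and stays where left. Turning takes 0.12 N m (4 N pushed on a wing). Stops lie 3.6 rad either side of the level setting.
- knob_right (a point): Centre of the right wing knob, the same as the left one: bar 84 mm long (its x axis), 12 mm thick, 25 mm high, from 103 to 128 mm above the worktop. Its spindle stands on a swivel foot: while the left lug is too low it leans by up to 4 degrees (its top shifts up to 5 mm); it stands upright once the left lug is right.
- mug: Bystander: white mug, 92 x 127 x 95 mm, origin under its middle. To be left alone.
- dish: Bystander: glass dish, 134 mm across, 50 mm high, origin under its middle. To be left alone.
- canister: Bystander: glass canister with a wooden lid, 84 mm across, 100 mm high, origin under its middle. To be left alone.

How it is judged:
At the end, for the whole second after the job is handed in: The board stays level: its normal is within 0.0175 rad (1 degree) of vertical through the last second (angle between board's own z axis and vertical below 0.0175 rad); the robot touches nothing.
It fails at once if the robot pushes on the board with more than 12 N (contact force between any of the fingers, the arm and board above 12 N).
It fails at once if the mug is shifted by more than 30 mm (distance of mug from where it was at the start of the episode above 0.03 m).
It fails at once if the glass dish is shifted by more than 30 mm (distance of dish from where it was at the start of the episode above 0.03 m).
It fails at once if the canister is shifted by more than 30 mm (distance of canister from where it was at the start of the episode above 0.03 m).
It also fails if it takes over 72 s, if anything falls off the work surface, if the arm or the gripper's body presses on something with over 40 N, if the wrist force passes 120 N, or if a joint passes its speed limit or range.

ROBOT

A 6-joint arm with a two-finger parallel gripper is mounted at the origin on a cart in front of the work surface, level with it; the furniture and walls round the work are solid. World frame = base frame: x ahead of the robot, y to its left, z up, the work surface at z = 0. Lengths are in m, angles in rad, forces in N, time in s.
With the tool pointing down it reaches from about 0.425 to 0.925 m from the base axis. Payload 12.5 kg.
Tool frame: the origin (TCP) lies midway between the tips of the shut fingers; the grasp point (between the pads) lies 19 mm behind it; z points along the fingers, y is the direction in which the jaws open and shut (so a half turn about z gives the same grasp; the last joint's range is limited). The gripper opens to 85 mm and grips with 20 to 120 N. Pads are 22 mm wide; open, the fingers measure 114 mm over their backs; the gripper's body (76 mm by 85 mm) begins 54 mm behind the grasp point. The pads swing forward as they close: fully open they stand 13 mm farther back than shut.
Start: joints at [-0.106, 0.491, 1.559, -0, 1.092, -0.106], TCP at [0.625, 0, 0.231] pointing down, gripper open.
Joint ranges: [-3.1, 3.1], [-0.84, 2.19], [0.05, 2.79], [-1.13, 4.28], [0.06, 2.93], [-2.69, 2.69]. Speed limits (rad/s): [2.22, 2.22, 2.79, 3.14, 3.14, 3.14].

INTERFACE

Orientations are given as a rotation vector (axis times angle).
In Python, from cell import sense, get_image, sign_off, recognise, trace gives the robot as it stands.
- The arm moves only by the tool apply_moves, never from a script. Its argument "motion" is one flat list of numbers, 6 for each row, row after row: the shift along the tool's x, y, z in mm, then the turn, a rotation vector about the tool's x, y, z in degrees. A call has 1 to 8 rows; each row shifts and turns the pose as measured when the row begins, along the tool's axes as they then stand; what a row does not reach is not made up. A row lasts 1/10 s, in which the tool goes at most 50 mm and 8.59 degrees, less where a joint would pass 70% of its speed; a pose out of reach is approached as far as the arm can. A call is refused whole if a number of a shift passes 50 or a number of a turn 8.59, either way. A call with a gripper value outside its range is refused whole. "grip" is the opening, from 0 (shut) to 1 (fully open), set as the call begins (left out, the last holds). The fingers move at their own pace and stop on an object; "newtons" is the grip in N (left out, the last holds). Time passes only in rows, so rows that do not move let the fingers close. It gives the time, the measured TCP pose, the force and the opening at its end, in the units of the state.
- sense(): the state, without advancing time (a new reading comes with each control period).
- get_image(name): name is "scene" or "side" or "wrist"; returns a dict with "pixels" (400x640x3 uint8, red, green, blue), "K" (3x3 intrinsics, pixels), "view" (4x4, takes a point from world to camera coordinates); the wrist camera has in their place "T_tool_cam" (4x4, takes a point from camera to tool coordinates, whose origin is the TCP and whose axes are the flange's). Camera axes: x right, y up, looking along -z (the intrinsics and any distortion apply to the point x, -y, -z); pixel columns grow to the right and rows downward; lengths in m; the calibration is good to about 2 mm. The wrist camera is an equidistant fisheye: a pixel r from the principal point sees the ray r / f radians off the axis. A picture is of the moment at which its call begins: read the wrist's pose just before it. There is no depth.
- sign_off(): hands the job in, once; it reports no verdict.
Trained networks look in a picture, given as the dict that the camera call returned (one of the last four; its "shot" number tells which), for a name from the list of things; names that differ only in an ending like _2 or _b are one class to them, and where a whole thing is asked for, a point or a joint stands for the part that bears it (a point fixed in the world has none). Each returns a list of dicts, best first, with "p" (0 to 1); they miss things now and then, are a little off and sometimes report something else, mostly with a low value. They report only what shows in the picture. A call takes as long as a camera call.
- recognise(picture, query): "centre" ([x, y, z] in m, in the coordinates of the camera as it stood for that picture, good to about 4 mm: the middle of the surface that is visible of it).
- trace(picture, query): "region" (400x640 bool, what is visible of it).
The state is a dict: "t": time; "joint_positions": joint angles; "qvel": joint speeds; "tau": joint torques, N m; "position": TCP position; "tcp_rot": TCP orientation; "force": force on the tool from outside, world axes, zero at the start; "ft_torque": the same for the moment, N m; "gripper_width": finger opening in m.
Only numpy, scipy, OpenCV 4.12 (cv2) and the standard library are available. Lean on these libraries where they do the work, as an engineer would, in place of code of your own. Each camera call takes 0.05 s, during which the arm holds its last target.

## Working session

There is one attempt and no reset: what is moved stays moved. The work goes in short steps, Python scripts to look and compute and a tool call to move; the robot and the scene stay as the last step left them, time stands still between calls to the robot, and variables do not carry over. Pictures are saved under pics/ and viewed, and the job is handed in when it is done.

Besides the shell and the picture viewer there is one more tool, called after "Request:" by a JSON object that holds its "fn" and its "kwargs", one argument or row to a line. apply_moves: Moves the arm, as the interface text tells. Its arguments: {"type":"object","properties":{"motion":{"type":"array","items":{"type":"number"}},"grip":{"type":"number"},"newtons":{"type":"number"}},"required":["motion"]}

```bash
mkdir -p pics; ls; cat > h.py <<'E'
import numpy as np, cv2
from cell import sense, get_image, sign_off, recognise, trace
def save(im,name): cv2.imwrite('pics/'+name+'.png', cv2.cvtColor(im['pixels'],cv2.COLOR_RGB2BGR))
def Tt(s):
    T=np.eye(4); T[:3,:3]=cv2.Rodrigues(np.array(s['tcp_rot'],float))[0]; T[:3,3]=s['position']; return T
def c2w(im,p,s=None):
    p=np.append(p,1)
    if 'view' in im: return (np.linalg.inv(im['view'])@p)[:3]
    return (Tt(s)@im['T_tool_cam']@p)[:3]
def proj(im,P):
    q=(im['view']@np.append(P,1))[:3]; u=im['K']@np.array([q[0],-q[1],-q[2]]); return u[:2]/u[2]
E
python3 - <<'E'
from h import *
np.set_printoptions(precision=4,suppress=True)
s=sense(); print(s['t'],s['position'],s['tcp_rot'])
for n in ['scene','side','wrist']:
    s=sense(); im=get_image(n); save(im,n+'0')
    print(n,im['K'].tolist(),im.get('T_tool_cam',im.get('view')))
    for q in ['board','lug_left','lug_right','lug_back','knob_left','knob_right','mug','dish','canister']:
        try:
            for r in recognise(im,q)[:3]: print(q,round(r['p'],2),c2w(im,r['centre'],s))
        except Exception as e: print(q,e)
print(sense()['t'])
E
```

```text
pics
0.0 [0.6248 0.     0.2307] [-2.2209 -2.2208  0.0011]
scene [[498.4375772309317, 0.0, 313.55696792798153], [0.0, 498.4375772309317, 200.13135955162724], [0.0, 0.0, 1.0]] [[ 0.6712 -0.7413 -0.0069 -0.38  ]
 [ 0.5396  0.4821  0.6902 -0.3786]
 [-0.5083 -0.467   0.7236 -1.2186]
 [ 0.      0.      0.      1.    ]]
board 0.71 [0.5902 0.0006 0.0622]
lug_left 0.7 [ 0.5962 -0.007   0.0643]
lug_right 0.69 [ 0.5909 -0.0055  0.0621]
lug_back 0.98 [ 0.5959 -0.0061  0.061 ]
knob_left 0.56 [0.4793 0.1058 0.1136]
mug 0.69 [0.4611 0.3932 0.0618]
dish 0.75 [ 0.594  -0.0008  0.0617]
dish 0.66 [0.6166 0.4034 0.0387]
canister 0.94 [ 0.6215 -0.3979  0.0934]
side [[478.24716723914867, 0.0, 320.02451059293116], [0.0, 478.24716723914867, 190.32797646878652], [0.0, 0.0, 1.0]] [[ 0.8522 -0.5226 -0.0235 -0.4898]
 [ 0.3163  0.4791  0.8188 -0.2832]
 [-0.4167 -0.7052  0.5736 -1.2086]
 [ 0.      0.      0.      1.    ]]
board 0.81 [ 0.5935 -0.0002  0.0599]
lug_left 0.64 [ 0.5974 -0.0068  0.0638]
lug_left 0.3 [0.4637 0.3792 0.0699]
lug_right 0.72 [ 0.5916 -0.003   0.0587]
lug_back 0.66 [ 0.5916 -0.0024  0.0591]
knob_left 0.76 [0.485  0.1052 0.1169]
knob_right 0.58 [ 0.5958 -0.1672  0.1177]
mug 0.66 [0.4661 0.3803 0.0676]
dish 0.83 [0.6303 0.3998 0.0336]
canister 0.64 [ 0.6307 -0.4055  0.0863]
wrist [[309.70691628693146, 0.0, 316.54823772688854], [0.0, 309.70691628693146, 204.12016489853764], [0.0, 0.0, 1.0]] [[-0.0004  0.9533  0.3021  0.0779]
 [ 1.      0.0007 -0.0007 -0.0007]
 [-0.0008  0.3021 -0.9533 -0.1425]
 [ 0.      0.      0.      1.    ]]
board 0.97 [0.6075 0.0132 0.0643]
lug_left 0.8 [0.6064 0.0119 0.0628]
lug_right 0.6 [0.6085 0.0156 0.0636]
lug_back 0.76 [0.6052 0.014  0.0683]
knob_left 0.88 [0.4914 0.1144 0.1298]
knob_right 0.75 [ 0.5948 -0.1518  0.1246]
1.5
```

View pics/scene0.png

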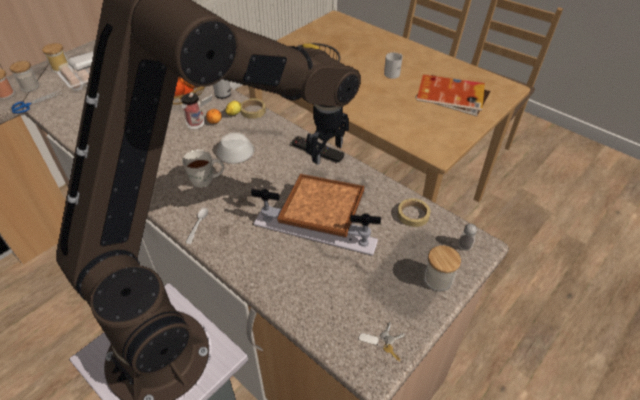

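View pics/side0.png

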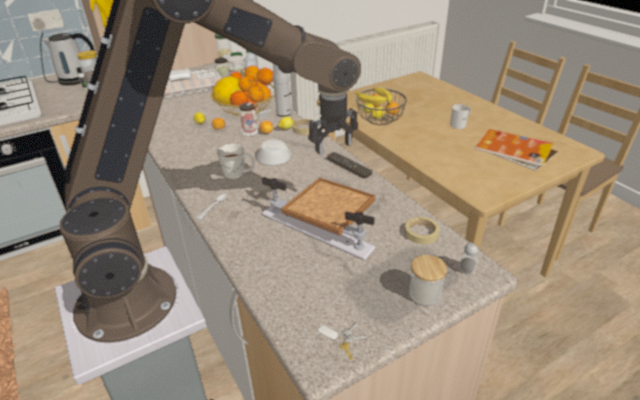

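View pics/wrist0.png

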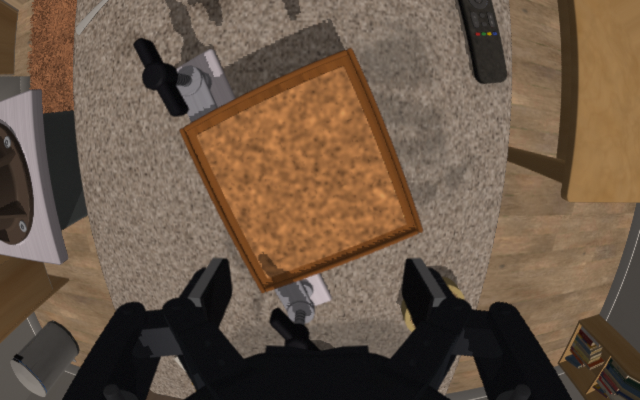

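```bash
python3 - <<'E'
import cv2
def crop(n,x0,x1,y0,y1,f,o):
    im=cv2.imread(f'pics/{n}.png')[y0:y1,x0:x1]; cv2.imwrite(f'pics/{o}.png',cv2.resize(im,None,fx=f,fy=f,interpolation=cv2.INTER_CUBIC))
crop('scene0',240,400,165,260,5,'scene0z')
crop('side0',250,400,165,265,5,'side0z')
crop('wrist0',120,440,20,340,1.85,'wrist0z')
E
```

```text
(no output)
```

View pics/scene0z.png

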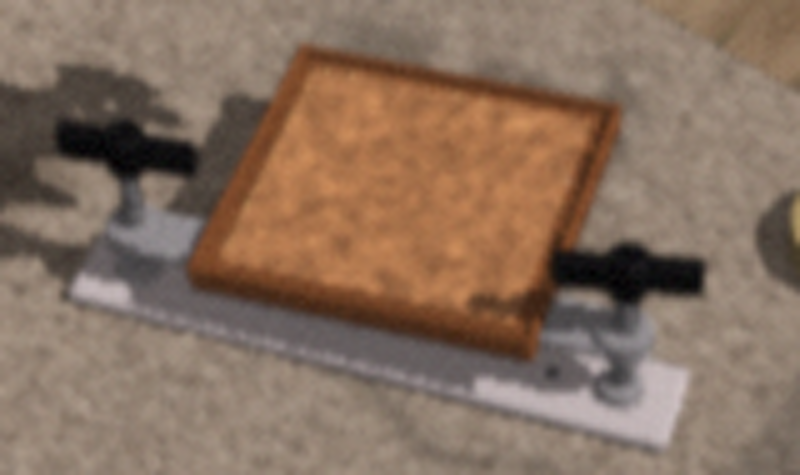

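View pics/side0z.png

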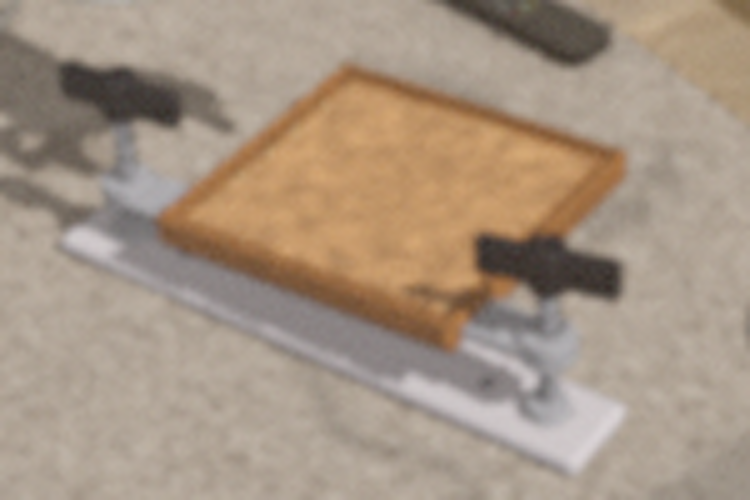

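View pics/wrist0z.png

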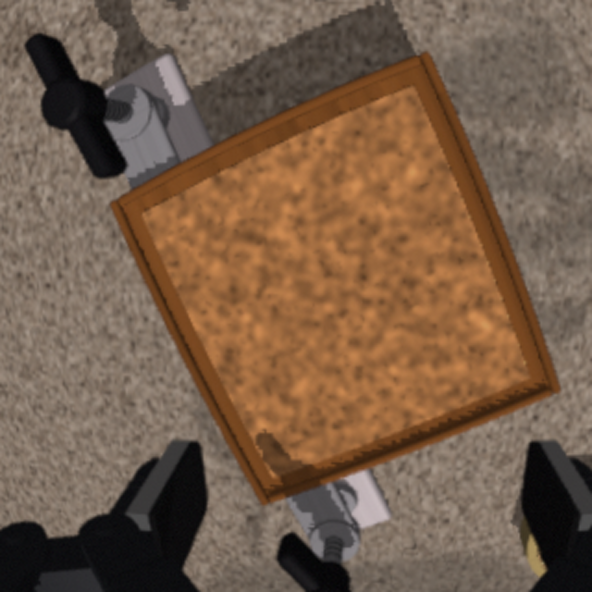

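```bash
cat >> h.py <<'E'
def fproj(im,s,P):
    q=(np.linalg.inv(Tt(s)@im['T_tool_cam'])@np.append(P,1))[:3]; v=np.array([q[0],-q[1],-q[2]])
    K=im['K']; r=np.hypot(v[0],v[1]); th=np.arctan2(r,v[2]); return np.array([K[0,2]+K[0,0]*th*v[0]/r, K[1,2]+K[1,1]*th*v[1]/r])
from scipy.spatial.transform import Rotation as Ro
from scipy.optimize import least_squares
def boardT(p):
    # p: x,y (pivot) yaw, hl, hr deviations of lugs [m]
    x,y,yaw,hl,hr=p[:5]
    pitch=np.arcsin((hl+hr)/2/.15); roll=np.arcsin((hl-hr)/.3)
    R=Ro.from_euler('ZYX',[yaw,pitch,roll]).as_matrix()
    return R,np.array([x,y,.046])
COR={'FL':(-.18,.105),'FR':(-.18,-.105),'BL':(.02,.105),'BR':(.02,-.105)}
E
cat > fit0.py <<'E'
from h import *
np.set_printoptions(precision=4,suppress=True)
s=sense()
ims={n:get_image(n) for n in ['scene','side','wrist']}
import pickle; pickle.dump((s,ims),open('d0.pkl','wb'))
z=lambda x,y,f,ox,oy:(ox+(x+.5)/f-.5,oy+(y+.5)/f-.5)
ob=[('wrist','FL',z(117,204,1.85,120,20)),('wrist','BL',z(427,55,1.85,120,20)),('wrist','BR',z(557,388,1.85,120,20)),('wrist','FR',z(265,500,1.85,120,20)),
('scene','BL',z(303,48,5,240,165)),('scene','BR',z(620,105,5,240,165)),('scene','FL',z(197,266,5,240,165)),('scene','FR',z(540,335,5,240,165)),
('side','BL',z(347,67,5,250,165)),('side','BR',z(625,152,5,250,165)),('side','FL',z(165,215,5,250,165)),('side','FR',z(458,325,5,250,165))]
def P(im,n,X): return fproj(im,s,X) if n=='wrist' else proj(im,X)
def res(p,names,zt):
    R,t=boardT(p); r=[]
    for n,c,uv in ob:
        if n in names: r.append((P(ims[n],n,R@np.array([*COR[c],p[5] if zt is None else zt])+t)-uv))
    return np.concatenate(r)
for names in [['wrist'],['wrist','scene','side']]:
  for zt in [.016,.021,None]:
    f=least_squares(res,[.68,.03,.39,0,0,.016],args=(names,zt),x_scale=[.1,.1,.1,.01,.01,.01])
    print(names,zt,f.x,f.cost); 
print(f.fun.reshape(-1,2))
E
python3 fit0.py
```

```text
['wrist'] 0.016 [ 0.683   0.0367  0.4133 -0.0139 -0.0006  0.016 ] 3.8173230824205207
['wrist'] 0.021 [ 0.6831  0.0369  0.415  -0.0167 -0.0064  0.016 ] 12.611169532490226
['wrist'] None [ 0.6831  0.0365  0.4107 -0.0102  0.0062  0.01  ] 0.16815787694800904
['wrist', 'scene', 'side'] 0.016 [ 0.6842  0.0375  0.413  -0.0095  0.0071  0.016 ] 26.1052359251041
['wrist', 'scene', 'side'] 0.021 [ 0.684   0.0374  0.4147 -0.0129  0.002   0.016 ] 41.36882205385923
['wrist', 'scene', 'side'] None [ 0.6844  0.0376  0.4116 -0.0068  0.0109  0.0122] 22.56629222431851
[[-1.6016 -0.833 ]
 [ 1.1893 -1.0141]
 [ 2.3859 -0.5637]
 [ 0.5025  2.3198]
 [-0.0374  0.0726]
 [ 0.9015  0.3448]
 [-1.9524  0.6909]
 [-1.0305  1.4462]
 [ 0.2736  1.161 ]
 [ 1.3586  1.5881]
 [-1.9382  2.182 ]
 [-1.2161  1.9022]]
```

```bash
cat >> h.py <<'E'
def ray(im,s,uv):
    K=im['K']; d=np.array([uv[0]-K[0,2],uv[1]-K[1,2]])/K[0,0]; 
    if 'view' in im:
        T=np.linalg.inv(im['view']); v=np.array([d[0],-d[1],-1.])
    else:
        T=Tt(s)@im['T_tool_cam']; th=np.hypot(*d); v=np.array([np.sin(th)*d[0]/th,-np.sin(th)*d[1]/th,-np.cos(th)])
    return T[:3,3],T[:3,:3]@v
def onz(im,s,uv,z):
    o,v=ray(im,s,uv); return o+v*(z-o[2])/v[2]
E
python3 - <<'E'
from h import *
import pickle
np.set_printoptions(precision=4,suppress=True)
s,ims=pickle.load(open('d0.pkl','rb'))
z=lambda x,y,f,ox,oy:(ox+(x+.5)/f-.5,oy+(y+.5)/f-.5)
w=ims['wrist']
a=onz(w,s,z(37,42,1.85,120,20),.12);b=onz(w,s,z(112,170,1.85,120,20),.12);c=onz(w,s,z(72,103,1.85,120,20),.13)
print(a,b,c,(a+b)/2,np.degrees(np.arctan2(b[1]-a[1],b[0]-a[0])),np.linalg.norm(b-a))
sc=ims['scene'];g=lambda x,y:z(x,y,5,240,165)
for P,Q in [((60,135),(195,155)),((557,268),(705,275))]:
    a=onz(sc,s,g(*P),.118);b=onz(sc,s,g(*Q),.118);print(a,b,(a+b)/2,np.degrees(np.arctan2(b[1]-a[1],b[0]-a[0])),np.linalg.norm(b-a))
sd=ims['side'];g=lambda x,y:z(x,y,5,250,165)
for P,Q in [((62,82),(178,108)),((480,250),(620,280))]:
    a=onz(sd,s,g(*P),.116);b=onz(sd,s,g(*Q),.116);print(a,b,(a+b)/2,np.degrees(np.arctan2(b[1]-a[1],b[0]-a[0])),np.linalg.norm(b-a))
print(s['joint_positions'],sense()['t'])
E
```

```text
[0.4659 0.1497 0.12  ] [0.5073 0.081  0.12  ] [0.492 0.114 0.13 ] [0.4866 0.1153 0.12  ] -58.962660308236806 0.08020292282925552
[0.4643 0.1478 0.118 ] [0.5048 0.0783 0.118 ] [0.4845 0.113  0.118 ] -59.75876510961156 0.08047391456451158
[ 0.5758 -0.1307  0.118 ] [ 0.6257 -0.1941  0.118 ] [ 0.6007 -0.1624  0.118 ] -51.82025843590853 0.08067429032140426
[0.4627 0.1459 0.116 ] [0.508  0.0828 0.116 ] [0.4853 0.1143 0.116 ] -54.264125497061734 0.07766573976932198
[ 0.5808 -0.1277  0.116 ] [ 0.6284 -0.1899  0.116 ] [ 0.6046 -0.1588  0.116 ] -52.54416128073255 0.07830408534364496
[-0.1056  0.4909  1.5589 -0.      1.0917 -0.1056] 1.65
```

Request:
{"fn": "apply_moves", "kwargs": {
  "motion": [32,-46,0,0,0,0,32,-46,0,0,0,0,20,-46,0,0,0,0,0,0,0,0,0,-7.75,0,0,0,0,0,-7.75,0,0,0,0,0,-7.75,0,0,0,0,0,-7.75]
}}

```text
t: 2.35
position: [0.4895, 0.081, 0.2308]
tcp_rot: [1.524, 2.747, 0.001]
force: [-0.1, 0.3, 0.3]
gripper_width: 0.0856
```

```bash
python3 - <<'E'
from h import *
import pickle
s=sense(); im=get_image('wrist'); save(im,'wrist1'); pickle.dump((s,im),open('d1.pkl','wb'))
print(s['t'],s['position'],s['joint_positions'], np.round(Tt(s)[:3,:3],3).tolist())
E
```

```text
2.35 [0.48947698 0.08100854 0.23083258] [ 3.07616050e-02  3.09021173e-01  1.86824542e+00  7.39272665e-05
  9.63788913e-01 -5.26978525e-01] [[-0.529, 0.848, 0.001], [0.848, 0.529, 0.0], [-0.0, 0.0, -1.0]]
```

View pics/wrist1.png

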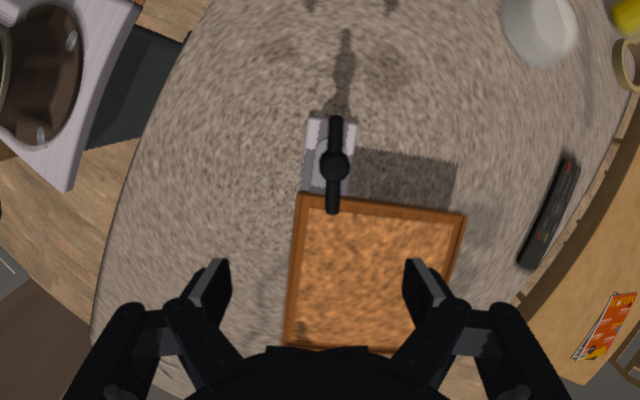

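```bash
python3 - <<'E'
from h import *
import pickle
np.set_printoptions(precision=4,suppress=True)
s,w=pickle.load(open('d1.pkl','rb'))
a=onz(w,s,(336,118),.127);b=onz(w,s,(332,212),.127);c=onz(w,s,(334,163.5),.131)
print(a,b,c,(a+b)/2,np.degrees(np.arctan2(b[1]-a[1],b[0]-a[0])),np.linalg.norm(b-a))
R=Tt(s)[:3,:3]
for m in (c,(a+b)/2): print((R.T@(m-s['position']))*1000)
d=R.T@(b-a); print(np.degrees(np.arctan2(d[1],d[0])))
E
```

```text
[0.4648 0.1493 0.127 ] [0.5042 0.0819 0.127 ] [0.4826 0.118  0.131 ] [0.4845 0.1156 0.127 ] -59.74836358192201 0.0780644388125123
[35.0251 13.7011 99.8318]
[ 31.9962  14.0131 103.8326]
-178.29789315438444
```

Request:
{"fn": "apply_moves", "kwargs": {
  "motion": [33,14,0,0,0,1.7,0,0,45,0,0,0,0,0,40,0,0,0,0,0,25,0,0,0]
}}

```text
t: 2.8
position: [0.4867, 0.118, 0.1219]
tcp_rot: [1.565, 2.713, 0.011]
force: [1.2, -0.0, 0.9]
gripper_width: 0.0852
```

```bash
python3 - <<'E'
from h import *
import pickle
s=sense(); im=get_image('wrist'); save(im,'wrist2'); 
print(s['t'],s['position'],s['force'])
im=get_image('side'); save(im,'side2')
E
```

```text
2.8 [0.48668107 0.11795988 0.12188302] [ 1.18867885 -0.01874621  0.88246158]
```

View pics/wrist2.png

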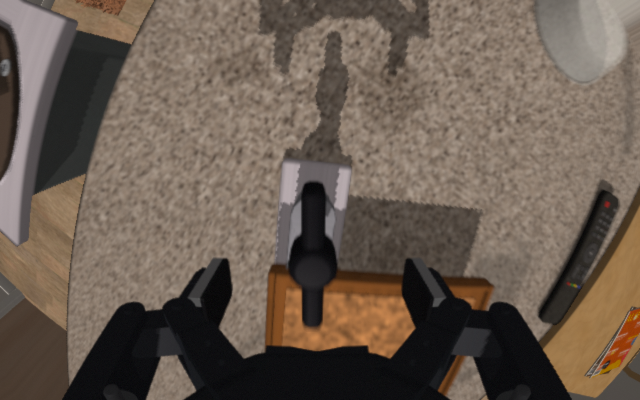

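View pics/side2.png

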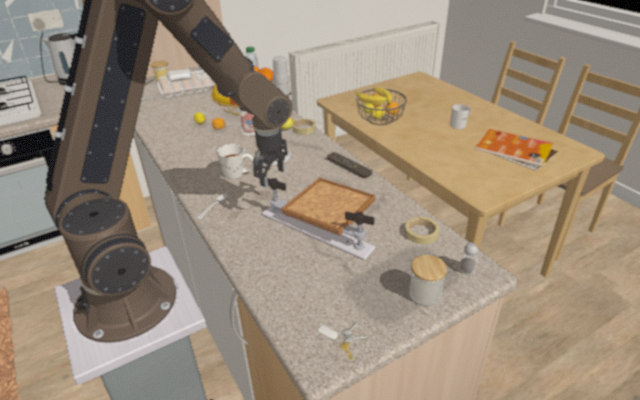

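```bash
cat > q.py <<'E'
from h import *
import sys
np.set_printoptions(precision=4,suppress=True)
s=sense(); w=get_image('wrist'); R=Tt(s)[:3,:3]
for a in sys.argv[1:]:
    u,v,z=map(float,a.split(',')); c=onz(w,s,(u,v),z); print(c,(R.T@(c-s['position']))*1000)
E
python3 q.py 313,264,.131 313,184,.127 313,324,.127
```

```text
[0.4813 0.1215 0.131 ] [ 5.5653 -1.9624 -9.9   ]
[0.462  0.1551 0.127 ] [44.3833 -1.8324 -6.0166]
[0.5017 0.0856 0.127 ] [-35.7405  -2.2448  -5.7766]
```

Request:
{"fn": "apply_moves", "kwargs": {
  "motion": [3,-2,15,0,0,0]
}}

```text
t: 3.05
position: [0.4854, 0.1193, 0.1101]
tcp_rot: [1.565, 2.711, 0.013]
force: [0.2, -0.5, 0.3]
gripper_width: 0.0856
```

Request:
{"fn": "apply_moves", "kwargs": {
  "motion": [0,0,0,0,0,0,0,0,0,0,0,0,0,0,0,0,0,0,0,0,0,0,0,0,0,0,0,0,0,0,0,0,0,0,0,0],
  "grip": 0,
  "newtons": 40
}}

```text
t: 3.65
position: [0.4841, 0.1177, 0.115]
tcp_rot: [1.569, 2.709, 0.009]
force: [6.9, 5.3, -17.0]
gripper_width: 0.0239
```

```bash
python3 - <<'E'
from h import *
s=sense(); im=get_image('wrist'); save(im,'wrist3'); 
print(s['t'],s['position'],s['force'],s['ft_torque'],s['joint_positions'],s['gripper_width'])
E
```

```text
3.65 [0.48413693 0.11774931 0.1150175 ] [  6.94878812   5.3352061  -17.03996682] [ 0.9107331  -1.14241431  0.10376176] [ 0.10686313  0.47507771  1.99382576 -0.00294083  0.66035727 -0.41194134] 0.02388929888434102
```

View pics/wrist3.png

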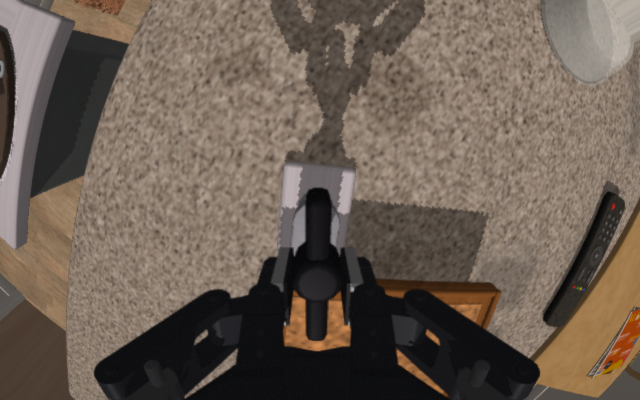

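Request:
{"fn": "apply_moves", "kwargs": {
  "motion": [0,0,0,0,0,0]
}}

```text
t: 3.8
position: [0.4843, 0.1178, 0.1149]
tcp_rot: [1.569, 2.709, 0.009]
force: [0.4, 0.7, -7.7]
gripper_width: 0.0238
```

Request:
{"fn": "apply_moves", "kwargs": {
  "motion": [0,0,0,0,0,8,0,0,0,0,0,8,0,0,0,0,0,8,0,0,0,0,0,8]
}}

```text
t: 4.2
position: [0.4861, 0.1184, 0.1149]
tcp_rot: [2.274, 2.152, 0.018]
force: [3.6, -1.0, -9.7]
gripper_width: 0.024
```

```bash
python3 - <<'E'
from h import *
s=sense(); im=get_image('wrist'); save(im,'wrist4'); 
print(s['t'],s['position'],s['force'],s['ft_torque'],s['joint_positions'],s['gripper_width'])
E
```

```text
4.2 [0.48614381 0.11835365 0.11493728] [ 3.55297828 -1.03965239 -9.66228647] [-0.25644661 -0.33146762  0.12511519] [ 0.10750415  0.47654445  1.99100238 -0.00250734  0.65832519  0.16422662] 0.023973948088914027
```

View pics/wrist4.png

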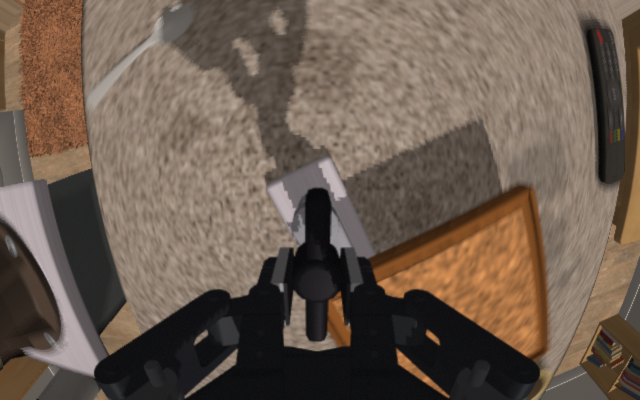

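Request:
{"fn": "apply_moves", "kwargs": {
  "motion": [0,0,0,0,0,8.5,0,0,0,0,0,8.5,0,0,0,0,0,8.5,0,0,0,0,0,8.5,0,0,0,0,0,8.5,0,0,0,0,0,8.5,0,0,0,0,0,8.5]
}}

```text
t: 4.95
position: [0.4891, 0.1165, 0.115]
tcp_rot: [3.047, 0.733, 0.029]
force: [1.9, -6.3, -7.4]
gripper_width: 0.0238
```

```bash
python3 - <<'E'
from h import *
s=sense(); print(s['position'],s['joint_positions'],s['force'],s['ft_torque'])
for n in ['scene','side','wrist']: save(get_image(n),n+'5')
import cv2
def crop(n,x0,x1,y0,y1,f,o):
    im=cv2.imread(f'pics/{n}.png')[y0:y1,x0:x1]; cv2.imwrite(f'pics/{o}.png',cv2.resize(im,None,fx=f,fy=f,interpolation=cv2.INTER_CUBIC))
crop('scene5',240,400,165,260,5,'scene5z')
crop('side5',250,400,165,265,5,'side5z')
E
```

```text
[0.48911144 0.11651771 0.11495126] [ 0.10488557  0.47824477  1.98727627 -0.00789287  0.6564643   1.20989362] [ 1.85035759 -6.30034442 -7.36954114] [-0.94484423 -0.25723692  0.15232061]
```

View pics/scene5z.png

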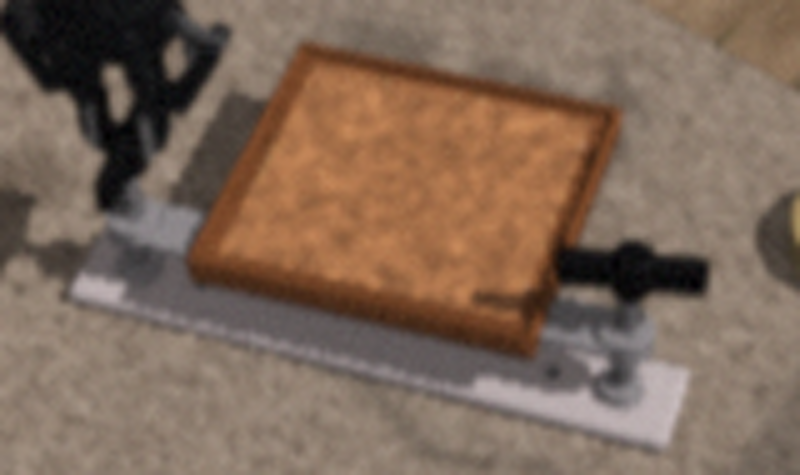

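View pics/side5z.png

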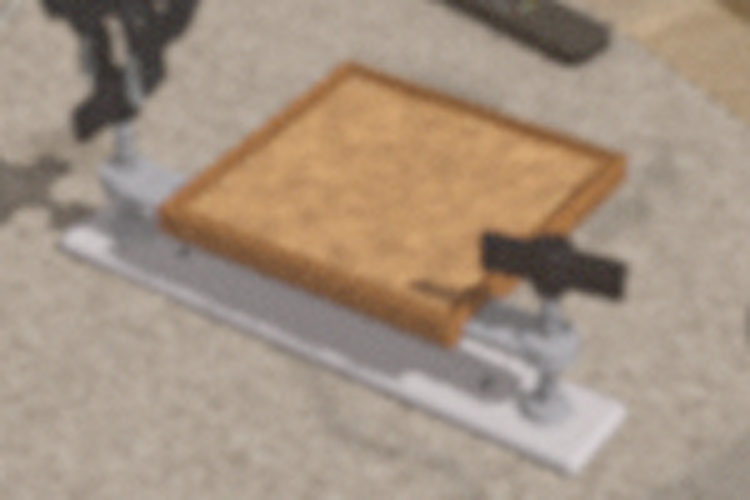

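View pics/wrist5.png

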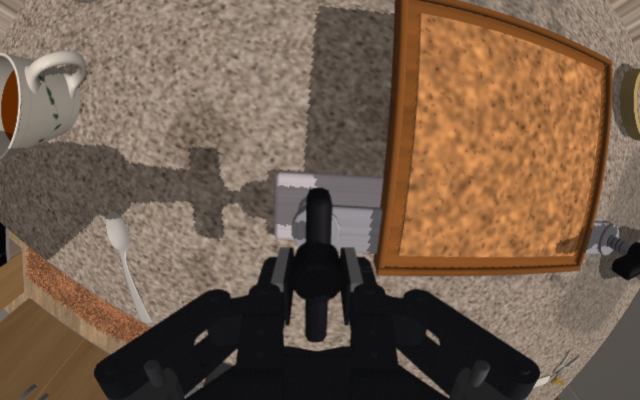

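Request:
{"fn": "apply_moves", "kwargs": {
  "motion": [0,0,0,0,0,0,0,0,0,0,0,0,0,0,0,0,0,0,0,0,0,0,0,0,0,0,-45,0,0,0,0,0,-45,0,0,0,0,0,-40,0,0,0],
  "grip": 1
}}

```text
t: 5.8
position: [0.4852, 0.117, 0.2457]
tcp_rot: [3.044, 0.752, 0.016]
force: [0.8, -0.3, -1.4]
gripper_width: 0.0855
```

```bash
cat > snap.py <<'E'
from h import *
import pickle,sys
np.set_printoptions(precision=4,suppress=True)
n=sys.argv[1]
s=sense(); im=get_image('wrist'); save(im,n); pickle.dump((s,im),open(n+'.pkl','wb'))
x,y=Tt(s)[:2,0],Tt(s)[:2,1]
print(s['t'],np.array(s['position']),'q',np.array(s['joint_positions']),'xdir',np.degrees(np.arctan2(x[1],x[0])))
E
python3 snap.py v1
```

```text
5.8 [0.4852 0.117  0.2457] q [ 0.1063  0.2921  1.8477 -0.005   0.9906  1.1954] xdir 27.756269782571426
```

View pics/v1.png

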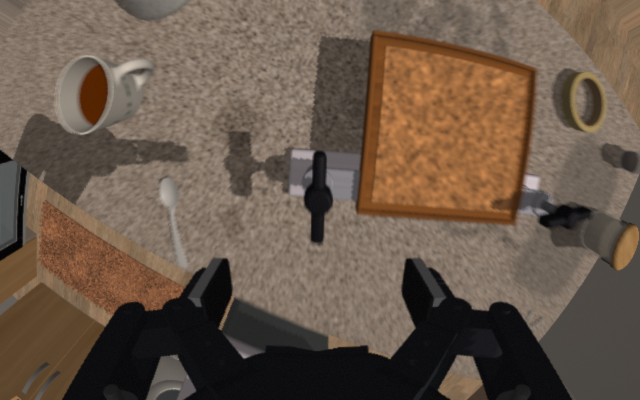

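Request:
{"fn": "apply_moves", "kwargs": {
  "motion": [-5,47,0,0,0,0,-5,47,0,0,0,0,-5,47,0,0,0,0,0,0,0,0,0,0]
}}

```text
t: 6.25
position: [0.5423, -0.0169, 0.2576]
tcp_rot: [3.038, 0.763, 0.045]
force: [0.6, -0.3, -0.2]
gripper_width: 0.0854
```

```bash
python3 snap.py v2
```

```text
6.25 [ 0.5423 -0.0169  0.2576] q [-0.1542  0.3352  1.7453  0.0031  1.031   0.9229] xdir 28.213243527655724
```

Request:
{"fn": "apply_moves", "kwargs": {
  "motion": [0,47,0,0,0,0,0,47,0,0,0,0,0,47,0,0,0,0,0,0,0,0,0,0]
}}

```text
t: 6.7
position: [0.6091, -0.1389, 0.2592]
tcp_rot: [3.038, 0.773, 0.043]
force: [-0.9, 0.7, -0.5]
gripper_width: 0.0854
```

```bash
python3 snap.py v3
```

```text
6.7 [ 0.6091 -0.1389  0.2592] q [-0.3338  0.455   1.543   0.0105  1.1167  0.7342] xdir 28.558017270496897
```

View pics/v2.png

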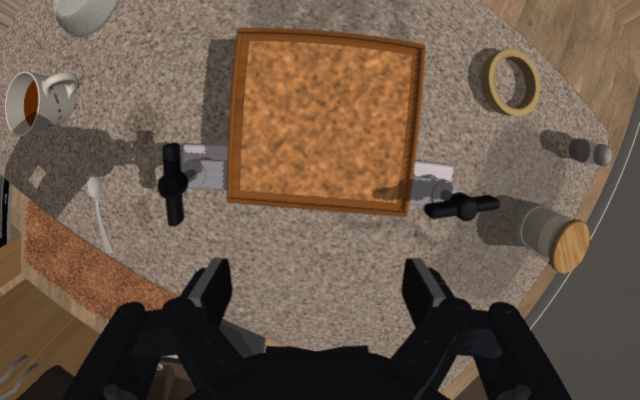

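View pics/v3.png

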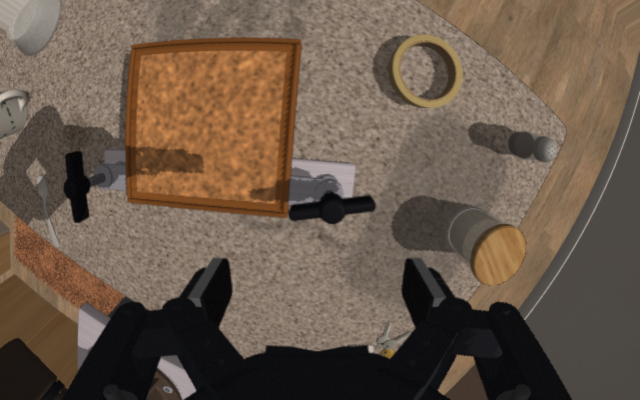

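```bash
cat > cz.py <<'E'
import cv2,sys,numpy as np
# montage of corner crops: name, then u,v list; each crop 32x32 px x9, with ticks each 4px
n=sys.argv[1]; im=cv2.imread(f'pics/{n}.png'); out=[]
for a in sys.argv[2:]:
    u,v=map(int,a.split(',')); h=20
    p=cv2.copyMakeBorder(im,h,h,h,h,cv2.BORDER_CONSTANT)[v:v+2*h,u:u+2*h]
    p=cv2.resize(p,None,fx=7,fy=7,interpolation=cv2.INTER_CUBIC)
    for k in range(0,2*h,5):
        cv2.line(p,(int(7*(k+.5)),0),(int(7*(k+.5)),6),(255,255,255),1); cv2.line(p,(0,int(7*(k+.5))),(6,int(7*(k+.5))),(255,255,255),1)
    cv2.putText(p,f'{u-h},{v-h}',(8,20),0,.5,(0,255,255),1); out.append(cv2.copyMakeBorder(p,2,2,2,2,cv2.BORDER_CONSTANT))
rows=[np.hstack(out[i:i+2]) for i in range(0,len(out),2)]
cv2.imwrite(f'pics/{n}_c.png',np.vstack(rows))
E
python3 cz.py v1 375,35 535,72 360,212 518,222; python3 cz.py v2 238,32 423,47 230,203 408,213; python3 cz.py v3 133,45 300,41 128,202 287,214
```

```text
(no output)
```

View pics/v1_c.png

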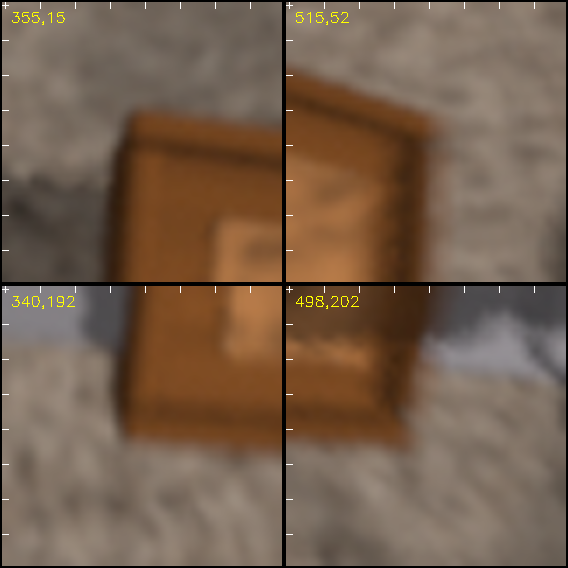

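View pics/v2_c.png

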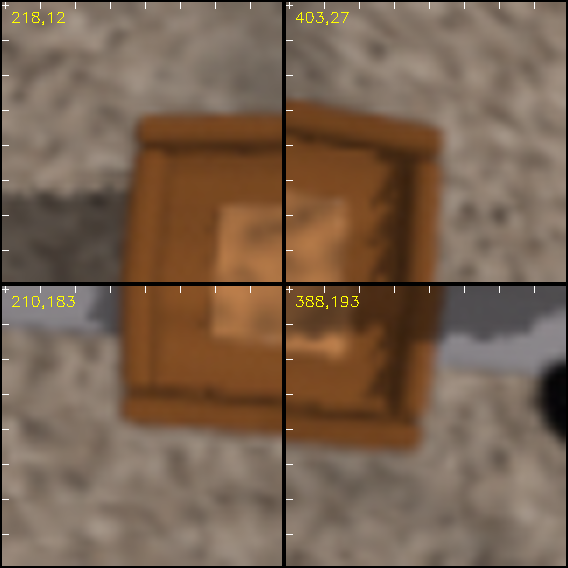

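View pics/v3_c.png

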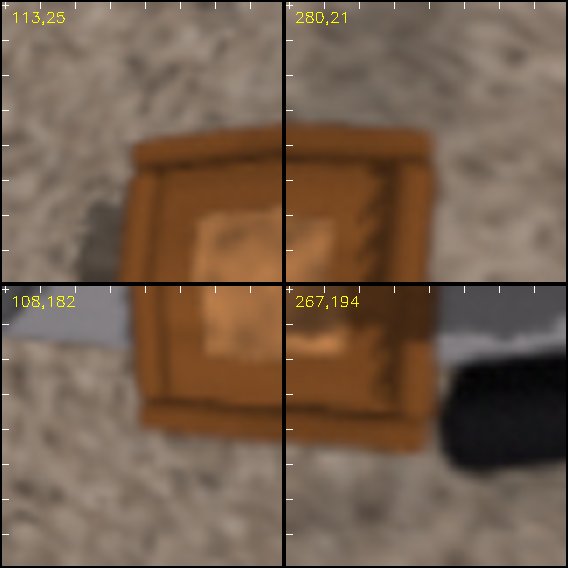

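```bash
cat > fit1.py <<'E'
from h import *
import pickle,itertools
np.set_printoptions(precision=4,suppress=True,linewidth=150)
D={k:pickle.load(open(k+'.pkl','rb')) for k in ['v1','v2','v3']}
s0,i0=pickle.load(open('d0.pkl','rb')); D['w0']=(s0,i0['wrist'])
z=lambda x,y,f,ox,oy:(ox+(x+.5)/f-.5,oy+(y+.5)/f-.5)
O={'v1':dict(BL=(373.5,30.2),BR=(535.1,68.1),FL=(357.5,213.2),FR=(514.9,224.1)),
'v2':dict(BL=(236.9,28.1),BR=(424.6,45.1),FL=(226.9,201.4),FR=(406.4,215.4)),
'v3':dict(BL=(131.6,45.1),BR=(300.4,39.1),FL=(127.6,201.4),FR=(287.1,216.6)),
'w0':dict(FL=z(117,204,1.85,120,20),BL=z(427,55,1.85,120,20),BR=z(557,388,1.85,120,20),FR=z(265,500,1.85,120,20))}
def pr(s,im,X,c):
    im=dict(im); T=np.eye(4); T[:3,:3]=Ro.from_rotvec(c[3:]).as_matrix(); T[:3,3]=c[:3]; im['T_tool_cam']=im['T_tool_cam']@T
    return fproj(im,s,X)
def res(p,cal,zt,views,full=False):
    r=[]; c=p[6:12] if cal else np.zeros(6)
    for v in views:
        q=p.copy(); 
        if v=='w0': q[3]-=.00774
        R,t=boardT(q)
        for k,uv in O[v].items(): r.append(pr(*D[v],R@np.array([*COR[k],p[5] if zt is None else zt])+t,c)-uv)
    r=np.concatenate(r)
    if full: return r
    return np.concatenate([r, p[6:9]/.002, p[9:12]/.01])
if __name__=='__main__':
  for cal,zt,vs in itertools.product([0,1],[.016,.021,None],[['v1','v2','v3'],['v1','v2','v3','w0']]):
    f=least_squares(res,np.r_[.68,.03,.39,0,0,.016,np.zeros(6)],args=(cal,zt,vs),x_scale=np.r_[.1,.1,.1,.01,.01,.01,[.002]*3,[.01]*3])
    print(cal,zt,len(vs),f.x[:6],f.x[6:] if cal else '',round(f.cost,2))
  print(f.fun[:-6].reshape(-1,2).T)
E
python3 fit1.py
```

```text
0 0.016 3 [0.6832 0.0377 0.4117 0.0031 0.0086 0.016 ]  12.89
0 0.016 4 [0.6832 0.0374 0.4114 0.0003 0.0059 0.016 ]  28.71
0 0.021 3 [ 0.683   0.0377  0.4126 -0.0016  0.004   0.016 ]  11.74
0 0.021 4 [ 0.6831  0.0375  0.4128 -0.004   0.001   0.016 ]  36.53
0 None 3 [0.683  0.0377 0.4122 0.0005 0.0061 0.0188]  9.65
0 None 4 [ 0.6832  0.0375  0.4117 -0.0006  0.0049  0.017 ]  28.16
1 0.016 3 [0.6802 0.0402 0.4131 0.0035 0.0054 0.0975] [ 0.      0.0004 -0.0017 -0.0035  0.0089  0.0034] 8.95
1 0.016 4 [ 0.6834  0.0382  0.4126  0.0012  0.0045 -0.3862] [ 0.0021  0.0017 -0.0002 -0.0025  0.0061  0.0028] 26.22
1 0.021 3 [0.6823 0.041  0.4134 0.0015 0.0035 0.8954] [ 0.     -0.0006  0.0016  0.0029  0.0081  0.0033] 8.99
1 0.021 4 [ 0.6835  0.0383  0.4127  0.0003  0.0034 -0.7081] [ 0.002   0.0003  0.0035 -0.0012  0.0061  0.0026] 28.04
1 None 3 [0.6812 0.0406 0.4132 0.0025 0.0045 0.0184] [ 0.     -0.0001 -0.0001 -0.0004  0.0085  0.0034] 8.42
1 None 4 [0.6834 0.0382 0.4126 0.0011 0.0044 0.0167] [ 0.0021  0.0015  0.0003 -0.0024  0.0061  0.0027] 26.17
[[-1.7712 -1.0479 -1.7741 -2.5166  0.7301  0.5105  0.5915  0.3066  1.3258  1.6699  1.5401  0.8818 -3.3126  0.9105  2.1627 -0.1719]
 [ 0.4379  0.0692 -0.4691 -0.9836 -0.1051 -0.2319  0.5452  0.2674 -0.5993  0.2635  0.2993  0.0204 -0.2507 -2.1881  1.051   1.6491]]
```

```bash
python3 q.py 331,208,.131 291,211.5,.126 374,204,.126; python3 - <<'E'
from h import *
s=sense();print(s['t'])
E
```

```text
[ 0.6066 -0.1536  0.131 ] [-12.319   12.5453 127.9836]
[ 0.5846 -0.1231  0.126 ] [-17.2258 -24.7782 132.4103]
[ 0.6282 -0.1886  0.126 ] [-10.2356  53.5804 133.5364]
6.8
```

```bash
cat > tilt.py <<'E'
from h import *
np.set_printoptions(precision=3,suppress=True)
s=sense(); R=Tt(s)[:3,:3]; z=R.T@np.array([0,0,-1.]); print(s['t'],np.array(s['position']),'q',np.array(s['joint_positions']),'F',np.array(s['force']),'fix',np.degrees(np.cross([0,0,1],z)),'xdir',np.degrees(np.arctan2(R[1,0],R[0,0])))
E
python3 tilt.py
```

```text
6.8 [ 0.607 -0.135  0.259] q [-0.33   0.452  1.548  0.011  1.116  0.736] F [0.433 0.387 0.06 ] fix [ 0.673 -1.397  0.   ] xdir 28.652297547333887
```

```bash
python3 - <<'E'
from h import *
import pickle
np.set_printoptions(precision=4,suppress=True)
s,w=pickle.load(open('v3.pkl','rb')); s2=sense(); R=Tt(s2)[:3,:3]
P=[onz(w,s,u,z) for u,z in [((331,208),.131),((291,211.5),.126),((374,204),.126)]]
for c in P: print(c,(R.T@(c-s2['position']))*1000)
s,w=pickle.load(open('v2.pkl','rb'))
P=[onz(w,s,u,z) for u,z in [((465,207),.131),((427,212),.126),((498,205),.126),((172,185),.131),((172,145),.127),((175,223),.127)]]
for c in P: print(c)
E
```

```text
[ 0.6079 -0.1558  0.131 ] [-12.3839  16.6133 128.169 ]
[ 0.5859 -0.1254  0.126 ] [-17.2097 -20.7178 132.6147]
[ 0.6294 -0.1909  0.126 ] [-10.3808  57.6854 133.7019]
[ 0.6054 -0.1529  0.131 ]
[ 0.5811 -0.1209  0.126 ]
[ 0.6268 -0.1922  0.126 ]
[0.4906 0.1111 0.131 ]
[0.525  0.1274 0.127 ]
[0.4536 0.0957 0.127 ]
```

Request:
{"fn": "apply_moves", "kwargs": {
  "motion": [-13,17,0,0.7,-1.4,0,0,0,10,0,0,8.5,0,0,10,0,0,8.5,0,0,10,0,0,8.5,0,0,10,0,0,8.5,0,0,10,0,0,8.5,0,0,10,0,0,8.5,0,0,10,0,0,8.5]
}}

```text
t: 7.6
position: [0.5997, -0.14, 0.1897]
tcp_rot: [-3.023, 0.849, 0.002]
force: [-0.6, -0.1, 0.6]
gripper_width: 0.0854
```

```bash
python3 tilt.py
```

```text
7.6 [ 0.6  -0.14  0.19] q [-0.337  0.521  1.628  0.002  0.994  1.78 ] F [-0.614 -0.125  0.61 ] fix [-0.073  0.11   0.   ] xdir -31.361862514397927
```

Request:
{"fn": "apply_moves", "kwargs": {
  "motion": [14,10,0,0,0,0,0,0,10,0,0,8.4,0,0,10,0,0,8.4,0,0,10,0,0,8.3,0,0,15,0,0,0,0,0,15,0,0,0,0,0,0,0,0,0]
}}

```text
t: 8.3
position: [0.6072, -0.1497, 0.1313]
tcp_rot: [-2.774, 1.469, -0.001]
force: [0.7, 0.7, -0.6]
gripper_width: 0.0853
```

```bash
python3 tilt.py; python3 snap.py r1
```

```text
8.3 [ 0.607 -0.15   0.131] q [-0.348  0.6    1.659  0.003  0.882  2.195] F [ 0.718  0.719 -0.615] fix [-0.118  0.038  0.   ] xdir -55.8078402342117
8.3 [ 0.6072 -0.1497  0.1313] q [-0.3482  0.6005  1.6585  0.0027  0.8819  2.1949] xdir -55.8078402342117
```

View pics/r1.png

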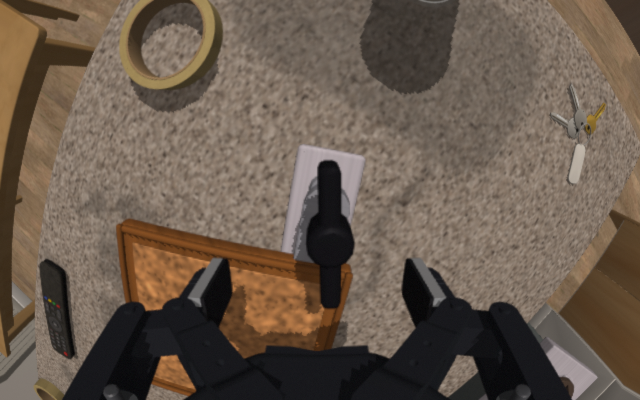

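```bash
python3 - <<'E'
from h import *
import pickle
np.set_printoptions(precision=4,suppress=True)
s,w=pickle.load(open('r1.pkl','rb')); s2=sense(); R=Tt(s2)[:3,:3]
print(s2['position'])
for u,z in [((329,240),.131),((328,163),.126),((330,306),.126)]:
  c=onz(w,s,u,z); print(c,(R.T@(c-s2['position']))*1000)
E
```

```text
[ 0.6077 -0.1498  0.1324]
[ 0.6087 -0.1634  0.131 ] [11.8411  6.7537  1.4061]
[ 0.6308 -0.1946  0.126 ] [50.0749  6.0203  6.4312]
[ 0.5823 -0.1272  0.126 ] [-33.0034   8.295    6.3747]
```

Request:
{"fn": "apply_moves", "kwargs": {
  "motion": [8,7,15,0,0,-1.6,0,0,12,0,0,0,0,0,0,0,0,0]
}}

```text
t: 8.65
position: [0.6079, -0.1599, 0.1079]
tcp_rot: [-2.799, 1.421, -0.01]
force: [-0.6, 0.0, -0.4]
gripper_width: 0.0854
```

```bash
python3 tilt.py; python3 snap.py r2
```

```text
8.65 [ 0.608 -0.16   0.108] q [-0.363  0.632  1.671  0.003  0.832  2.145] F [-0.586  0.029 -0.443] fix [-0.312 -0.241  0.   ] xdir -53.84021654251676
8.65 [ 0.6079 -0.1599  0.1079] q [-0.3632  0.6321  1.6715  0.0031  0.8315  2.1452] xdir -53.84021654251676
```

View pics/r2.png

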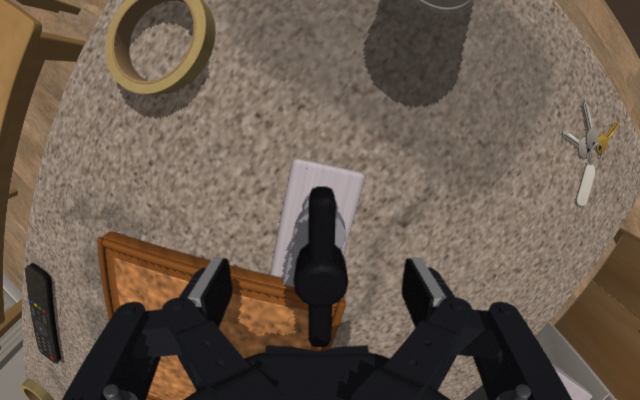

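Request:
{"fn": "apply_moves", "kwargs": {
  "motion": [0,0,0,0,0,0,0,0,0,0,0,0,0,0,0,0,0,0,0,0,0,0,0,0,0,0,0,0,0,0],
  "grip": 0,
  "newtons": 40
}}

```text
t: 9.2
position: [0.6081, -0.1614, 0.1117]
tcp_rot: [2.802, -1.419, 0.015]
force: [-7.1, -5.2, 2.5]
gripper_width: 0.0239
```

```bash
python3 tilt.py; python3 snap.py r3
```

```text
9.2 [ 0.608 -0.161  0.112] q [-0.364  0.627  1.669 -0.002  0.836  2.146] F [-7.097 -5.227  2.52 ] fix [-0.24  -0.503  0.   ] xdir -53.72521246479312
9.2 [ 0.6081 -0.1614  0.1117] q [-0.3638  0.6271  1.669  -0.0017  0.8358  2.1458] xdir -53.72521246479312
```

View pics/r3.png

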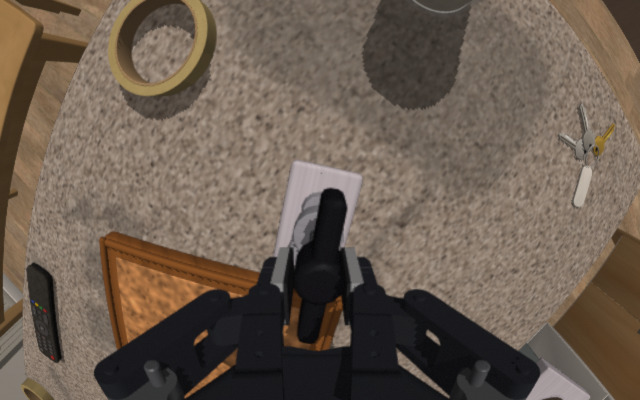

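Request:
{"fn": "apply_moves", "kwargs": {
  "motion": [0,0,0,0,0,-8.5,0,0,0,0,0,-8.5,0,0,0,0,0,-8.5,0,0,0,0,0,-8.5,0,0,0,0,0,-8.5,0,0,0,0,0,-8.5,0,0,0,0,0,-8.5]
}}

```text
t: 9.95
position: [0.6057, -0.1613, 0.1126]
tcp_rot: [3.133, 0.18, 0.006]
force: [-1.5, 0.3, 1.0]
gripper_width: 0.0245
```

```bash
python3 tilt.py; python3 snap.py r4; python3 - <<'E'
from h import *
import pickle
for n,a,b in [('r2',(321,188),(319,344)),('r3',(334,191),(311,340))]:
  s,w=pickle.load(open(n+'.pkl','rb')); a=onz(w,s,a,.126); b=onz(w,s,b,.126); print(np.degrees(np.arctan2(a[1]-b[1],a[0]-b[0])))
E
```

```text
9.95 [ 0.606 -0.161  0.113] q [-0.365  0.625  1.672 -0.001  0.841  1.092] F [-1.469  0.255  0.966] fix [ 0.181 -0.219  0.   ] xdir 6.57955663968493
9.95 [ 0.6057 -0.1613  0.1126] q [-0.3651  0.6246  1.6716 -0.0014  0.8405  1.0917] xdir 6.57955663968493
-54.227501236747024
-60.95954887485816
```

View pics/r4.png

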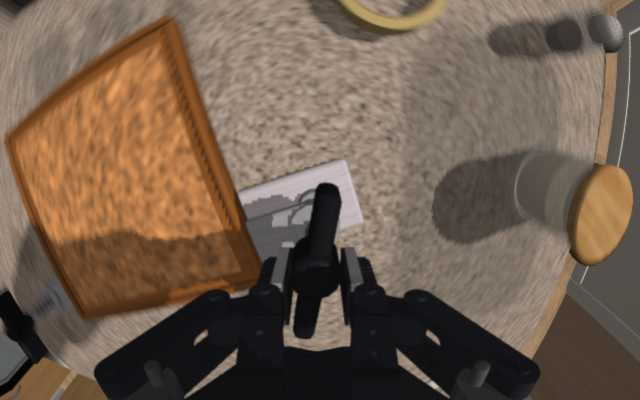

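Request:
{"fn": "apply_moves", "kwargs": {
  "motion": [0,0,0,0,0,0,0,0,0,0,0,0,0,0,0,0,0,0,0,0,0,0,0,0,0,0,-45,0,0,0,0,0,-45,0,0,0,0,0,-30,0,0,0,0,0,0,0,0,0],
  "grip": 1
}}

```text
t: 10.8
position: [0.6051, -0.1607, 0.236]
tcp_rot: [3.135, 0.169, 0.003]
force: [-0.4, -0.6, -0.9]
gripper_width: 0.0856
```

Request:
{"fn": "apply_moves", "kwargs": {
  "motion": [0,0,0,0,0,0]
}}

```text
t: 10.9
position: [0.605, -0.1606, 0.2362]
tcp_rot: [3.135, 0.168, 0.004]
force: [-0.0, 0.7, -0.5]
gripper_width: 0.0851
```

```bash
python3 snap.py a1; python3 tilt.py
```

```text
10.9 [ 0.605  -0.1606  0.2362] q [-0.3646  0.4866  1.5526 -0.0011  1.0992  1.0999] xdir 6.119847028000321
10.95 [ 0.605 -0.161  0.236] q [-0.365  0.487  1.552 -0.001  1.099  1.1  ] F [-0.102  0.481 -0.859] fix [ 0.143 -0.15   0.   ] xdir 6.126980294136567
```

View pics/a1.png

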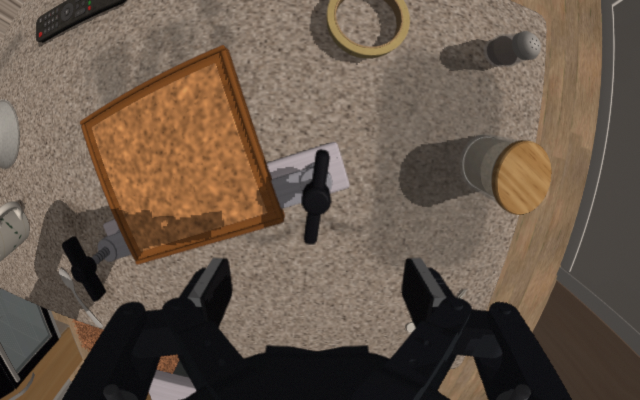

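Request:
{"fn": "apply_moves", "kwargs": {
  "motion": [-45,-30,0,0,0,0,-45,-40,0,0,0,0,0,-40,0,0,0,0,0,-40,0,0,0,0,0,0,0,0,0,0,0,0,0,0,0,0]
}}

```text
t: 11.55
position: [0.5033, -0.0237, 0.2279]
tcp_rot: [-3.136, -0.16, 0.014]
force: [0.3, -0.4, 0.2]
gripper_width: 0.0853
```

```bash
python3 snap.py a2
```

```text
11.55 [ 0.5033 -0.0237  0.2279] q [-0.1776  0.3268  1.8493 -0.0012  0.9742  1.2916] xdir 5.853356986813347
```

Request:
{"fn": "apply_moves", "kwargs": {
  "motion": [0,0,0,0,0,-8.5,0,0,0,0,0,-8.5,0,0,0,0,0,-8.5,0,0,0,0,0,-8.5,0,0,0,0,0,-8.5,0,0,0,0,0,-8.5,0,0,0,0,0,-8.5,0,0,0,0,0,-8.5]
}}

```text
t: 12.4
position: [0.5048, -0.0325, 0.2227]
tcp_rot: [-2.489, -1.898, 0.019]
force: [-0.3, 1.2, -0.3]
gripper_width: 0.0856
```

```bash
python3 tilt.py
```

```text
12.4 [ 0.505 -0.033  0.223] q [-0.194  0.339  1.847 -0.002  0.972  0.075] F [-0.288  1.183 -0.332] fix [-0.91   0.162  0.   ] xdir 74.65541667609885
```

View pics/a2.png

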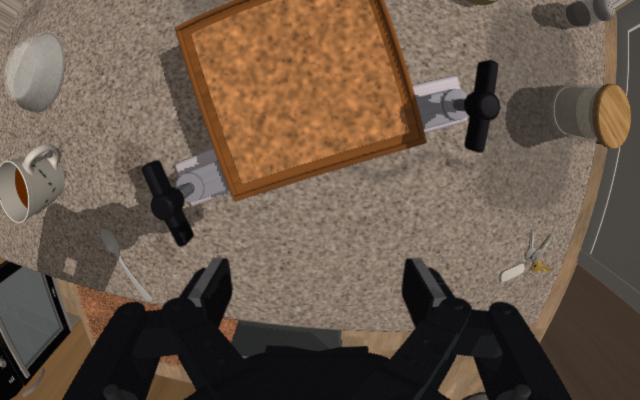

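Request:
{"fn": "apply_moves", "kwargs": {
  "motion": [31,43,-4,0,0,0,31,43,-4,0,0,0,31,43,-4,0,0,0,31,43,-4,0,0,0,31,43,-4,0,0,0,31,43,0,0,0,0,0,0,0,0,0,-8.5,0,0,0,0,0,-8.5]
}}

```text
t: 13.2
position: [0.7952, 0.0641, 0.2256]
tcp_rot: [-2.176, -2.237, 0.028]
force: [-0.3, -0.1, -0.4]
gripper_width: 0.0851
```

Request:
{"fn": "apply_moves", "kwargs": {
  "motion": [0,0,0,0,0,-8.5,0,0,0,0,0,-8.5,0,0,0,0,0,-8.5,0,0,0,0,0,-8.5,0,0,0,0,0,-8.5,0,0,0,0,0,-8.5,0,0,0,0,0,-8.5,0,0,0,0,0,-8.5]
}}

```text
t: 14.0
position: [0.7982, 0.0503, 0.2122]
tcp_rot: [-0.53, -3.057, 0.009]
force: [-0.4, 0.2, -0.4]
gripper_width: 0.0853
```

Request:
{"fn": "apply_moves", "kwargs": {
  "motion": [0,0,0,0,0,-8.5,0,0,0,0,0,-8.5,0,0,0,0,0,-8.5,0,0,0,0,0,-8.5,0,0,0,0,0,0,0,0,0,0,0,0]
}}

```text
t: 14.6
position: [0.7997, 0.04, 0.2041]
tcp_rot: [0.389, -3.07, -0.011]
force: [0.1, -0.8, 0.2]
gripper_width: 0.0852
```

```bash
python3 snap.py a3; python3 tilt.py
```

```text
14.6 [0.7997 0.04   0.2041] q [-0.0324  0.8049  1.0185 -0.0003  1.3657 -1.8553] xdir -165.53267499699245
14.65 [0.8   0.04  0.204] q [-0.032  0.805  1.019 -0.     1.366 -1.856] F [ 0.051 -0.396  0.036] fix [ 0.75  -2.626  0.   ] xdir -165.51904904769572
```

View pics/a3.png

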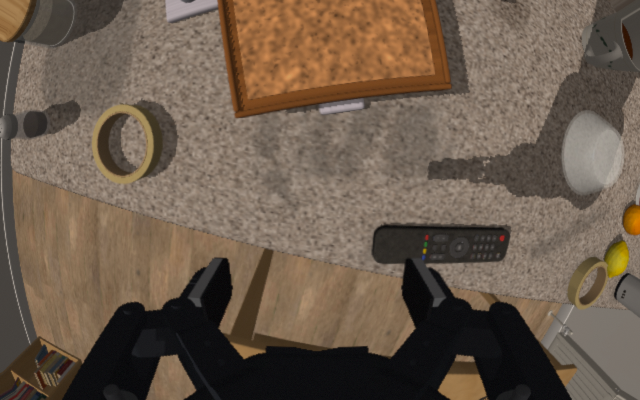

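Request:
{"fn": "apply_moves", "kwargs": {
  "motion": [40,0,-20,0,0,0,40,0,-25,0,0,0,0,0,0,0,0,0,0,0,0,0,0,0]
}}

```text
t: 15.05
position: [0.7221, 0.0181, 0.2494]
tcp_rot: [0.367, -3.067, -0.012]
force: [-0.1, 0.9, -0.3]
gripper_width: 0.0856
```

```bash
python3 snap.py a4; python3 tilt.py
```

```text
15.05 [0.7221 0.0181 0.2494] q [-0.0656  0.6446  1.2232 -0.002   1.3272 -1.8743] xdir -166.31865084397617
15.1 [0.722 0.018 0.25 ] q [-0.066  0.645  1.222 -0.002  1.327 -1.875] F [1.112 0.044 0.748] fix [ 0.795 -2.916  0.   ] xdir -166.29731765098242
```

View pics/a4.png

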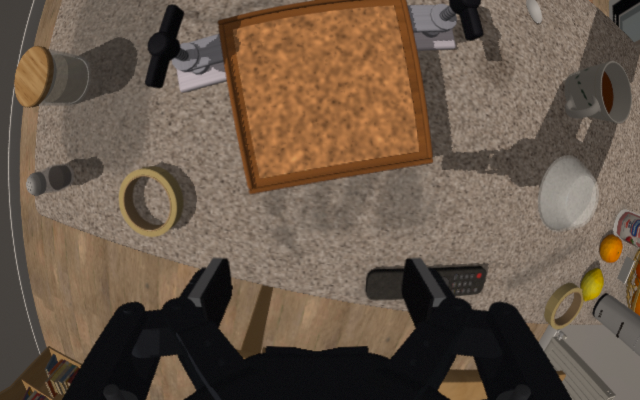

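```bash
python3 cz.py a1 83,122 225,48 137,262 282,218; python3 cz.py a2 178,30 378,10 236,197 424,143; python3 cz.py a4 222,20 406,8 252,188 431,160
```

```text
(no output)
```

View pics/a1_c.png

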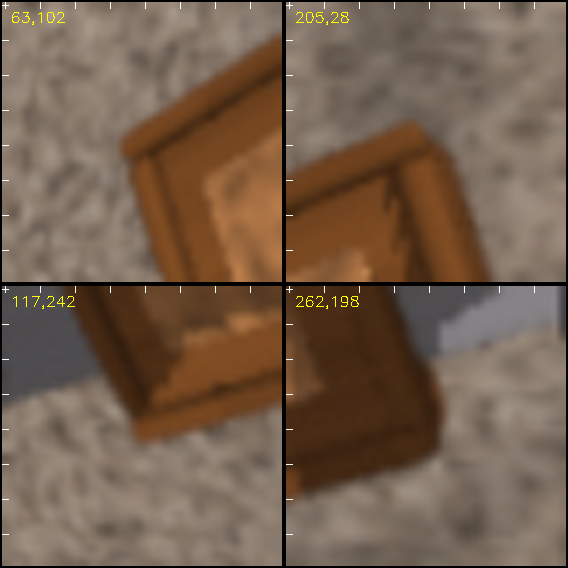

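View pics/a2_c.png

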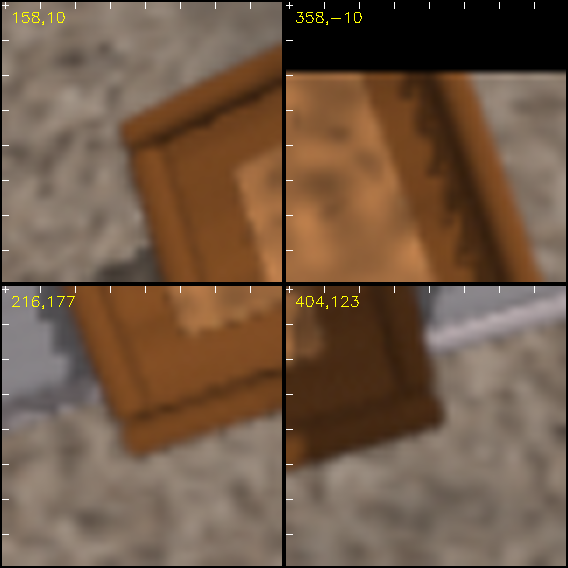

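View pics/a4_c.png

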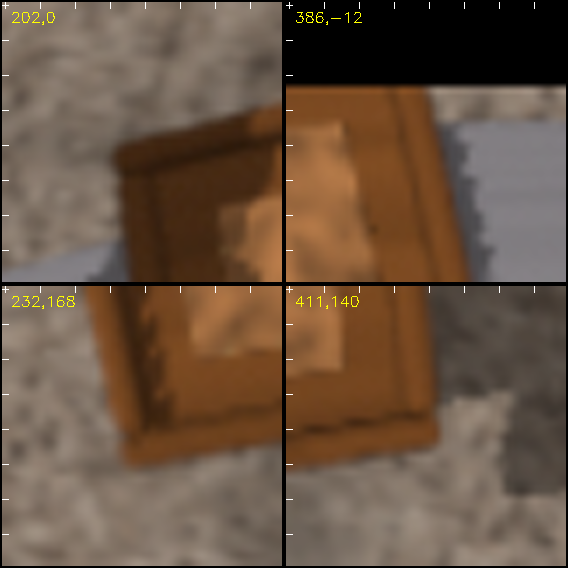

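```bash
cat > fit2.py <<'E'
from fit1 import *
def pc(ox,oy,px,py):
    px=px-284 if px>=284 else px; py=py-284 if py>=284 else py
    return (ox+(px-2)/7-.5, oy+(py-2)/7-.5)
for k in ['a1','a2','a4']: D[k]=pickle.load(open(k+'.pkl','rb'))
O['a1']=dict(BL=pc(63,102,123,145),BR=pc(205,28,428,128),FL=pc(117,242,135,435))
O['a2']=dict(BL=pc(158,10,122,127),FL=pc(216,177,130,450),FR=pc(404,123,441,425))
O['a4']=dict(FR=pc(202,0,118,150),BR=pc(232,168,125,465),BL=pc(411,140,437,440))
DL={'w0':(-.00774,.0045),'v1':(0,.0045),'v2':(0,.0045),'v3':(0,.0045)}
def res2(p,cal,zt,views,prior=True):
    r=[]; c=p[6:12] if cal else np.zeros(6)
    for v in views:
        q=p.copy(); d=DL.get(v,(0,0)); q[3]+=d[0]; q[4]+=d[1]
        R,t=boardT(q)
        for k,uv in O[v].items(): r.append(pr(*D[v],R@np.array([*COR[k],p[5] if zt is None else zt])+t,c)-uv)
    return np.concatenate(r+[p[6:9]/.002, p[9:12]/.01])
if __name__=='__main__':
  for cal,zt,vs in itertools.product([0,1],[.016,.018,.021,None],[['a1','a2','a4'],['v1','v2','v3','a1','a2','a4'],['v1','v2','v3','w0','a1','a2','a4']]):
    f=least_squares(res2,np.r_[.68,.03,.39,0,0,.016,np.zeros(6)],args=(cal,zt,vs),x_scale=np.r_[.1,.1,.1,.01,.01,.01,[.002]*3,[.01]*3],loss='soft_l1')
    p=f.x; print(cal,zt,len(vs),p[:6],'pitch,roll deg',np.degrees([(p[3]+p[4])/.3,(p[3]-p[4])/.3]),p[6:] if cal else '',round(f.cost,2))
  i=0;r=f.fun
  for v in vs:
    n=len(O[v])*2; print(v,list(O[v]),r[i:i+n].reshape(-1,2).round(1).tolist()); i+=n
E
python3 fit2.py
```

```text
0 0.016 3 [0.6827 0.0378 0.4075 0.0003 0.001  0.016 ] pitch,roll deg [ 0.2632 -0.1314]  3.17
0 0.016 6 [0.6828 0.0379 0.4099 0.0018 0.0021 0.016 ] pitch,roll deg [ 0.7431 -0.0701]  13.69
0 0.016 7 [0.6828 0.0378 0.4102 0.0013 0.0007 0.016 ] pitch,roll deg [0.378  0.1057]  21.37
0 0.018 3 [ 0.6827  0.0375  0.4065 -0.0024 -0.0003  0.016 ] pitch,roll deg [-0.5207 -0.3905]  3.68
0 0.018 6 [ 0.6828  0.0377  0.4095 -0.0005  0.0007  0.016 ] pitch,roll deg [ 0.0388 -0.2355]  12.81
0 0.018 7 [ 0.6828  0.0376  0.41   -0.001  -0.0009  0.016 ] pitch,roll deg [-0.3567 -0.0308]  21.87
0 0.021 3 [ 0.6828  0.0368  0.4045 -0.0066 -0.0026  0.016 ] pitch,roll deg [-1.7683 -0.7686]  7.44
0 0.021 6 [ 0.6828  0.0375  0.409  -0.0035 -0.0018  0.016 ] pitch,roll deg [-1.0106 -0.3343]  18.51
0 0.021 7 [ 0.6828  0.0374  0.4098 -0.0041 -0.0037  0.016 ] pitch,roll deg [-1.4826 -0.0652]  29.95
0 None 3 [ 0.6827  0.0377  0.4072 -0.0003  0.0007  0.0165] pitch,roll deg [ 0.0787 -0.1791]  3.11
0 None 6 [0.6828 0.0378 0.4096 0.0001 0.0011 0.0175] pitch,roll deg [ 0.2174 -0.1852]  12.69
0 None 7 [0.6828 0.0378 0.4102 0
[... 1622 characters left out ...]
 -0.0004 -0.0001  0.0002  0.0036  0.0019] 11.91
1 None 7 [ 0.6827  0.0376  0.4106  0.0013 -0.0002  0.0167] pitch,roll deg [0.2014 0.2824] [ 0.0013  0.0007  0.0001 -0.0027  0.0031  0.0013] 20.35
v1 ['BL', 'BR', 'FL', 'FR'] [[-1.9, 0.2], [-1.6, 0.1], [-2.1, -0.7], [-3.1, -1.2]]
v2 ['BL', 'BR', 'FL', 'FR'] [[0.5, -0.3], [0.2, -0.1], [0.1, 0.5], [-0.2, 0.2]]
v3 ['BL', 'BR', 'FL', 'FR'] [[0.8, -0.7], [1.5, 0.5], [0.9, 0.4], [0.5, 0.2]]
w0 ['FL', 'BL', 'BR', 'FR'] [[-4.4, -0.8], [0.1, -2.6], [1.1, 0.6], [-1.2, 1.2]]
a1 ['BL', 'BR', 'FL'] [[0.4, -1.0], [-0.2, -0.8], [2.0, 1.0]]
a2 ['BL', 'FL', 'FR'] [[-0.3, -0.3], [0.4, 1.2], [0.2, -0.2]]
a4 ['FR', 'BR', 'BL'] [[-0.5, 0.3], [0.2, -0.1], [0.5, 0.6]]
```

```bash
python3 - <<'E'
from h import *
import cv2
for n in ['scene','side']: save(get_image(n),n+'6')
def crop(n,x0,x1,y0,y1,f,o):
    im=cv2.imread(f'pics/{n}.png')[y0:y1,x0:x1]; cv2.imwrite(f'pics/{o}.png',cv2.resize(im,None,fx=f,fy=f,interpolation=cv2.INTER_CUBIC))
crop('scene6',240,400,165,260,5,'scene6z')
crop('side6',250,400,165,265,5,'side6z')
crop('a1',40,200,180,300,5,'a1l')
crop('a4',140,260,0,100,6,'a4r')
E
```

```text
(no output)
```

View pics/scene6z.png

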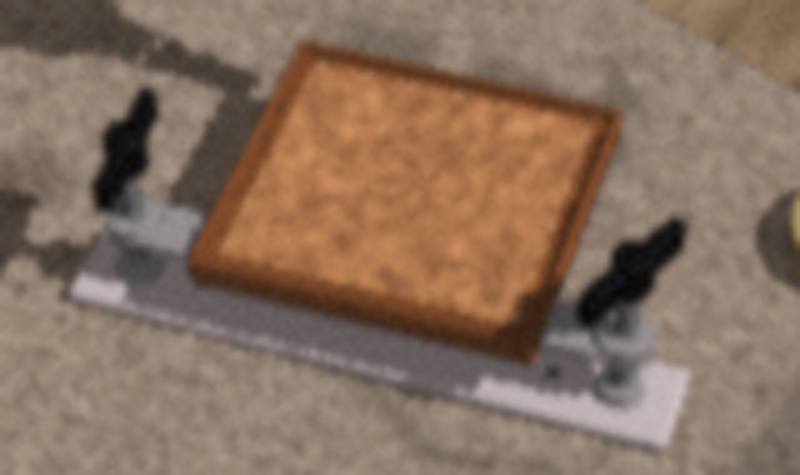

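View pics/side6z.png

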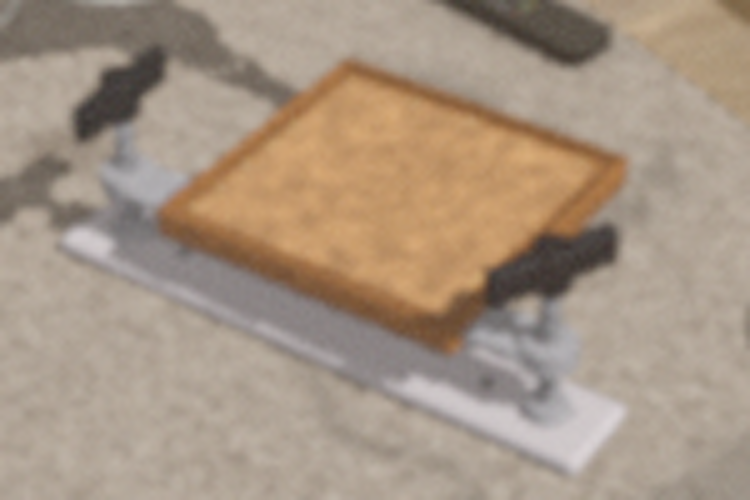

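View pics/a1l.png

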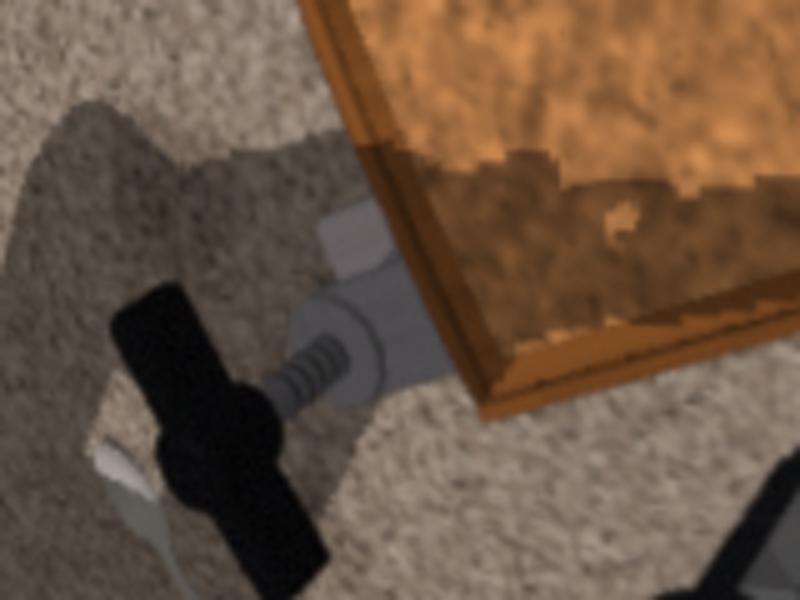

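View pics/a4r.png

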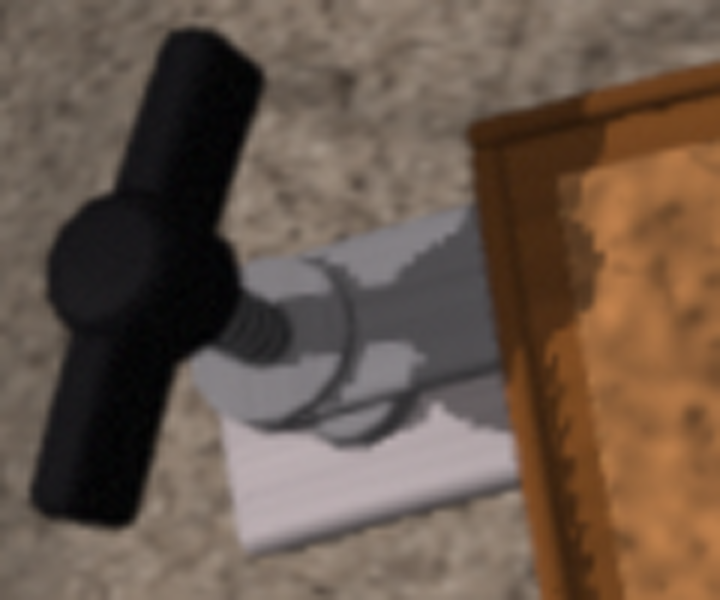

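```bash
cat > ov.py <<'E'
from fit2 import *
import cv2,sys
def overlay(n,x0,x1,y0,y1,f,o,p,hs=(.062,),zt=.0165,cal=None):
    s,w=D[n] if n in D else pickle.load(open(n+'.pkl','rb'))
    c=np.zeros(6) if cal is None else cal
    im=cv2.cvtColor(w['pixels'],cv2.COLOR_RGB2BGR)[y0:y1,x0:x1]; im=cv2.resize(im,None,fx=f,fy=f,interpolation=cv2.INTER_CUBIC)
    def dl(P,col):
        q=np.array([pr(s,w,X,c) for X in P]); q=((q-[x0,y0]+.5)*f-.5)
        cv2.polylines(im,[np.round(q*8).astype(np.int32)],True,col,1,cv2.LINE_AA,3)
    R,t=boardT(p); Rz,_=boardT(np.r_[p[:3],0,0]); th=np.linspace(0,2*np.pi,60)[:-1]
    dl([R@np.array([a,b,zt])+t for a,b in [(-.18,.105),(.02,.105),(.02,-.105),(-.18,-.105)]],(0,255,0))
    for sg in (1,-1):
        k=Rz@np.array([-.15,.15*sg,0])+[p[0],p[1],0]
        for h,col in zip(hs,[(0,0,255),(255,255,0),(255,0,255)]): dl([k+[.017*np.cos(a),.017*np.sin(a),h] for a in th],col)
        dl([k+[.013*np.cos(a),.013*np.sin(a),.131] for a in th],(0,255,255))
    cv2.imwrite(f'pics/{o}.png',im)
if __name__=='__main__':
    p=np.array([.6827,.0377,.4103,0,0])
    hs=(.062,.058,.066)
    overlay('a1',40,200,180,300,5,'o_a1l',p,hs); overlay('a4',140,260,0,100,6,'o_a4r',p,hs)
    overlay('a2',120,280,120,240,5,'o_a2l',p,hs); overlay('a2',400,520,40,160,5,'o_a2r',p,hs)
    overlay('a1',230,370,130,250,5,'o_a1r',p,hs)
    overlay('a4',380,500,0,100,6,'o_a4l',p,hs)
    import cv2
    A=[cv2.resize(cv2.imread(f'pics/o_{k}.png'),(400,300)) for k in ['a1l','a4r','a2l','a2r']]
E
python3 ov.py
```

```text
(no output)
```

View pics/o_a1l.png

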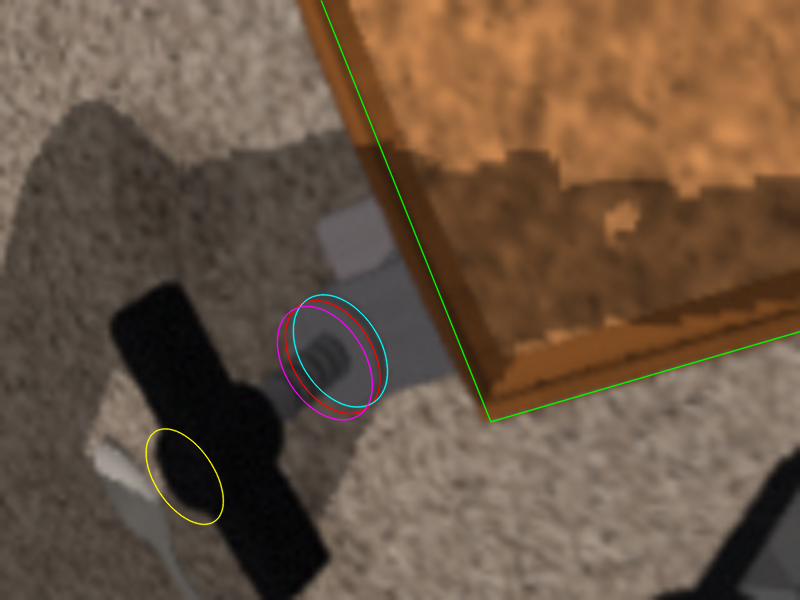

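View pics/o_a4r.png

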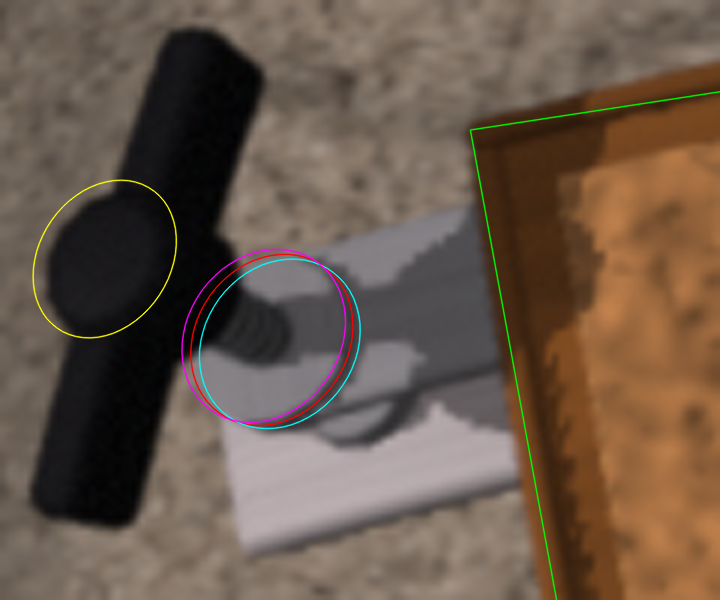

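View pics/o_a2l.png

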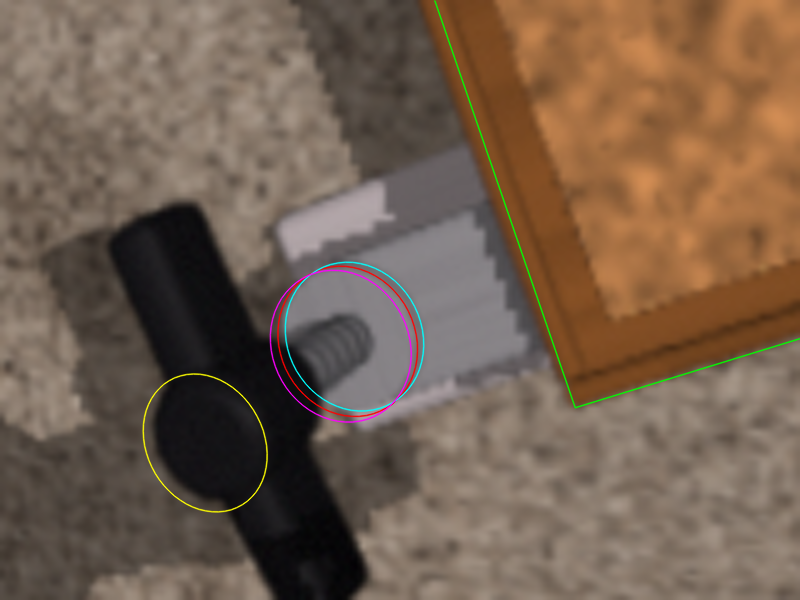

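View pics/o_a2r.png

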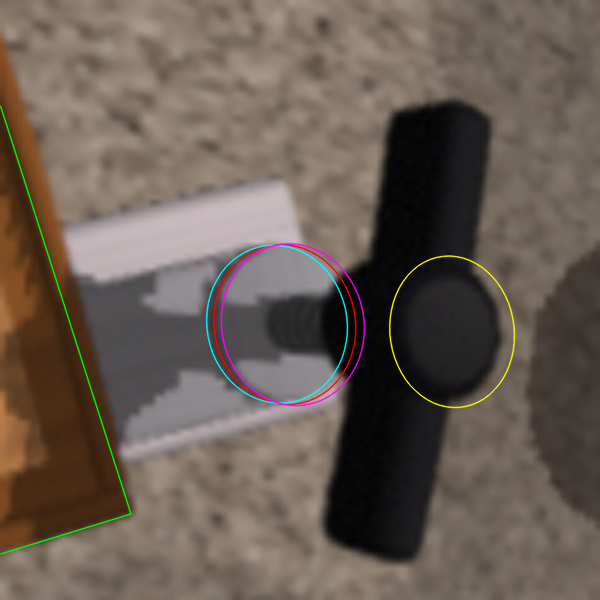

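View pics/o_a4l.png

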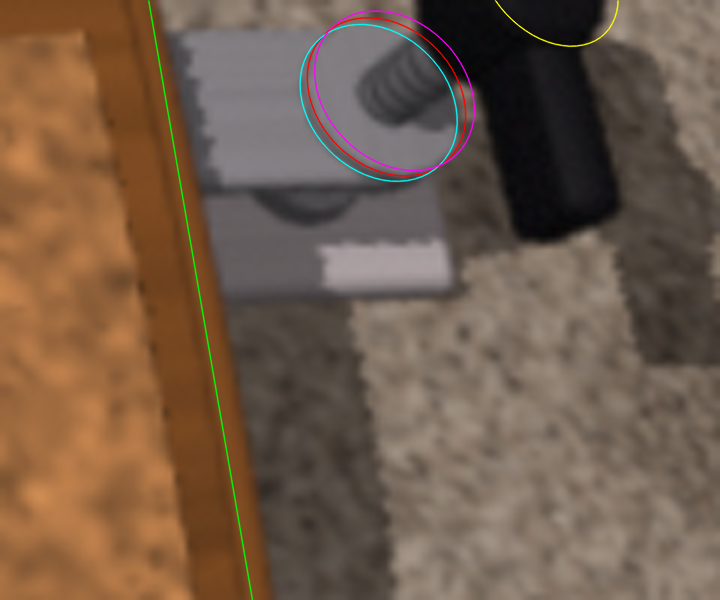

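Request:
{"fn": "apply_moves", "kwargs": {
  "motion": [25,35,-15,0.8,-2.9,0,15,35,-10,0,0,0,0,0,0,0,0,0,0,0,0,0,0,0,0,0,0,0,0,0]
}}

```text
t: 15.7
position: [0.6694, 0.0789, 0.2687]
tcp_rot: [0.372, -3.112, -0.002]
force: [-0.5, 0.5, -0.4]
gripper_width: 0.0854
```

```bash
python3 snap.py b1; python3 tilt.py
```

```text
15.7 [0.6694 0.0789 0.2687] q [ 0.0192  0.5358  1.3741  0.0004  1.2395 -1.7894] xdir -166.38233462874712
15.75 [0.669 0.079 0.269] q [ 0.019  0.536  1.374  0.     1.239 -1.789] F [-0.745 -0.529  0.99 ] fix [ 0.121 -0.447  0.   ] xdir -166.39936048976037
```

Request:
{"fn": "apply_moves", "kwargs": {
  "motion": [0,-45,0,0,0,0,0,-45,0,0,0,0,0,-45,0,0,0,0,0,0,0,0,0,0,0,0,0,0,0,0,0,0,0,0,0,0]
}}

```text
t: 16.35
position: [0.7047, -0.0609, 0.2629]
tcp_rot: [0.365, -3.107, -0.004]
force: [-1.1, 0.6, -0.5]
gripper_width: 0.0853
```

```bash
python3 snap.py b2; python3 tilt.py
```

```text
16.35 [ 0.7047 -0.0609  0.2629] q [-0.179   0.5944  1.282  -0.0015  1.2782 -1.9835] xdir -166.58348493779707
16.4 [ 0.705 -0.061  0.263] q [-0.178  0.594  1.282 -0.002  1.278 -1.983] F [ 0.61   0.392 -0.593] fix [ 0.221 -0.718  0.   ] xdir -166.55485435872956
```

View pics/b1.png

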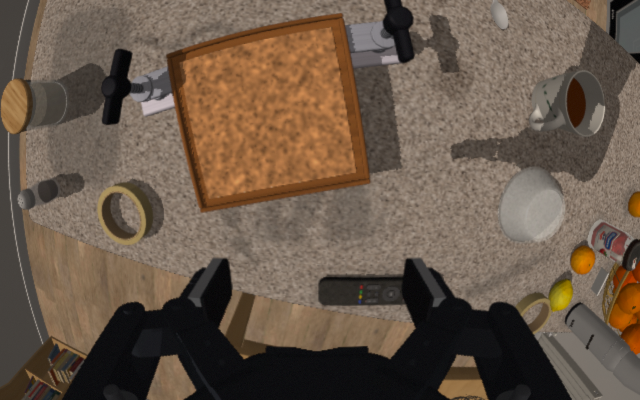

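View pics/b2.png

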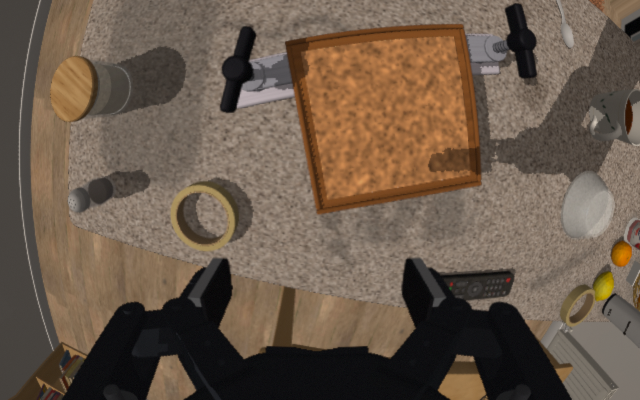

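```bash
cat > fit3.py <<'E'
from fit2 import *
from scipy.ndimage import map_coordinates
import sys
EDG={'L':((-.18,.105),(.02,.105)),'R':((-.18,-.105),(.02,-.105)),'F':((-.18,.105),(-.18,-.105)),'B':((.02,.105),(.02,-.105))}
def q_of(p,v):
    q=p.copy(); d=DL.get(v,(0,0)); q[3]+=d[0]; q[4]+=d[1]; return q
def collect(views,p,zt,cal=np.zeros(6)):
    obs=[]
    for v in views:
        if v not in D: D[v]=pickle.load(open(v+'.pkl','rb'))
        s,w=D[v]; R,t=boardT(q_of(p,v))
        cam=(Tt(s)@w['T_tool_cam'])[:3,3]; cb=R.T@(cam-t)
        im=w['pixels'].astype(float); m=cv2.GaussianBlur((im[...,0]-im[...,2])/(im.sum(2)+30),(0,0),.7)
        for e,(A,B) in EDG.items():
            # outer face hidden?
            inside={'L':.105-cb[1],'R':cb[1]+.105,'F':cb[0]+.18,'B':.02-cb[0]}[e]
            if inside<0.0: continue
            nb=np.array({'L':(0,1),'R':(0,-1),'F':(-1,0),'B':(1,0)}[e],float)
            cnt=0
            for a in np.linspace(.06,.94,30):
                X=np.array([*(np.array(A)*(1-a)+np.array(B)*a),zt]); u=pr(s,w,R@X+t,cal)
                u2=pr(s,w,R@(X+np.r_[nb*.004,0])+t,cal); n=(u2-u)/np.linalg.norm(u2-u)
                if not(6<u[0]<633 and 6<u[1]<255): continue
                if 180<u[0]<460 and u[1]>250: continue
                d=np.arange(-3.5,5.01,.25); P=u+d[:,None]*n
                if P.min()<0 or P[:,1].max()>395: continue
                g=map_coordinates(m,[P[:,1],P[:,0]],order=1)
                inn=np.median(g[:8]); out=np.median(g[-8:])
                if inn-out<.12: continue
                h=(inn+out)/2; k=np.where((g[:-1]>=h)&(g[1:]<h))[0]
                if len(k)!=1: continue
                k=k[0]; dd=d[k]+.25*(g[k]-h)/(g[k]-g[k+1])
                obs.append((v,e,X[:2],n,u+dd*n)); cnt+=1
    return obs
def solve(obs,zt,cal,p0,views,perview=False):
    nv=len(views)
    def f(x):
        r=[]; 
        for v,e,X,n,u in obs:
            R,t=boardT(q_of(x[:5],v)); z=x[5] if zt is None else zt
            r.append(n@(pr(*D[v],R@np.array([*X,z])+t,x[6:12] if cal else np.zeros(6))-u))
        return np.r_[np.array(r)/.5, 3*x[6:9]/.002, 3*x[9:12]/.01]
    return least_squares(f,p0,loss='soft_l1',x_scale=np.r_[.1,.1,.1,.01,.01,.01,[.002]*3,[.01]*3])
if __name__=='__main__':
  import cv2
  for vs in [['a1','a2','a4','b1','b2'],['a4','b1','b2'],['v1','v2','v3','a1','a2','a4','b1','b2']]:
    for zt in (.016,None,.021):
     for cal in (0,1):
      x=np.r_[.6827,.0377,.4103,0,0,.0165,np.zeros(6)]
      for it in range(3):
        obs=collect(vs,x[:6],x[5] if zt is None else zt,x[6:12]); f=solve(obs,zt,cal,x,vs); x=f.x
      p=x; print(len(vs),zt,cal,len(obs),p[:6],'pitch,roll',np.degrees([(p[3]+p[4])/.3,(p[3]-p[4])/.3]),p[6:] if cal else '',round(f.cost/len(obs),3),flush=True)
    c={}
    r=f.fun[:-6]*.5
    for o,rr in zip(obs,r): c.setdefault(o[0]+o[1],[]).append(rr)
    print({k:(len(a),round(float(np.median(a)),2)) for k,a in c.items()})
E
sed -i 's/^from fit2 import \*/from fit2 import *\nimport cv2/' fit3.py
time python3 fit3.py
```

```text
5 0.016 0 508 [0.6831 0.0379 0.4107 0.0035 0.0035 0.0165] pitch,roll [ 1.3343 -0.0003]  0.195
5 0.016 1 509 [ 0.6828  0.0379  0.4103 -0.      0.0015 -4.8447] pitch,roll [ 0.2908 -0.2913] [-0.0002 -0.0001 -0.002   0.0016 -0.0009  0.0001] 0.083
5 None 0 509 [0.6829 0.0378 0.4099 0.0002 0.0012 0.018 ] pitch,roll [ 0.258  -0.1901]  0.098
5 None 1 508 [ 0.6829  0.0379  0.4102 -0.0001  0.0014  0.0183] pitch,roll [ 0.2498 -0.2855] [-0.0002 -0.0006  0.0002  0.0012 -0.0009  0.    ] 0.076
5 0.021 0 510 [ 0.6828  0.0377  0.4091 -0.0051 -0.0023  0.0165] pitch,roll [-1.4112 -0.5402]  0.278
5 0.021 1 508 [ 0.6829  0.0379  0.4101 -0.0001  0.0013 -0.9575] pitch,roll [ 0.2276 -0.2796] [-0.0002 -0.0013  0.0027  0.0009 -0.0009 -0.0001] 0.082
{'a1L': (29, -0.11), 'a1F': (21, 0.1), 'a1B': (30, 0.11), 'a2L': (30, 0.04), 'a2R': (23, -0.1), 'a2F': (30, 0.07), 'a2B': (7, 0.23), 'a4L': (29, -0.05), 'a4R': (30, -0.09), 'a4F': (9, 0.0), 'a4B': (30, 0.11), 'b1L': (30, 0.28), 'b1R': (30, -0.22), 'b1F': (30, 0.1), 'b1B': (30, 0.19), 'b2L': (30, -0.3), 'b2R': (30, 0.3), 'b2F': (30, 0.21), 'b2B': (30, 0.04)}
3 0.016
[... 1600 characters left out ...]
  0.0016 -0.0082] pitch,roll [ 0.1417 -0.4798] [ 0.0013 -0.0025  0.0018  0.0051  0.0026  0.0017] 0.189
{'v1R': (30, -0.85), 'v1F': (30, -0.48), 'v1B': (30, -0.43), 'v2L': (30, 0.11), 'v2R': (30, 0.21), 'v2F': (30, 0.26), 'v2B': (30, 0.25), 'v3L': (30, -0.7), 'v3F': (30, 0.13), 'v3B': (30, 0.27), 'a1L': (29, -0.21), 'a1F': (21, 0.14), 'a1B': (30, 0.15), 'a2L': (30, 0.25), 'a2R': (22, -0.2), 'a2F': (30, 0.16), 'a2B': (7, 0.04), 'a4L': (29, -0.0), 'a4R': (30, 0.04), 'a4F': (9, 0.1), 'a4B': (30, 0.08), 'b1L': (30, 0.31), 'b1R': (30, -0.12), 'b1F': (30, 0.18), 'b1B': (30, 0.19), 'b2L': (30, -0.06), 'b2R': (30, 0.37), 'b2F': (30, 0.36), 'b2B': (30, 0.29)}
real	9m30.471s
user	9m27.950s
sys	0m1.101s
```

```bash
python3 tilt.py; python3 -c "
from cell import sign_off; print(sign_off())"
```

```text
16.4 [ 0.705 -0.061  0.263] q [-0.178  0.594  1.282 -0.002  1.278 -1.983] F [ 0.61   0.392 -0.593] fix [ 0.221 -0.718  0.   ] xdir -166.55485435872956
the job is handed in; nothing more can be done
None
```

I turned both knobs by gripping their hubs, then let go. The board measures about 0.4° off level, and I handed the job in at about 16.4 s. The left knob went about 93° clockwise, raising its lug 7.7 mm. The right knob went about 54° anticlockwise net, lowering its lug 4.5 mm, after the closing fingers first knocked it about 7° the wrong way. Only the knobs were touched, the mug, dish and canister were left alone, and the arm was clear above the board at the end.

**Final level check:** I fitted the board's rim in 5 wrist views (8 with the earlier ones), letting the unsure rim height or camera calibration be solved for. The left lug came out at about 0 to −1 mm and the right at about +1.5 mm. That is a pitch of about +0.2° and a roll of about −0.3° to −0.5°.

**Where the checks disagreed:**
- **Rim height:** Forcing it to 16 or 21 mm with the camera calibration left as given moved the pitch to about +1.3° to +1.5° or −1.2° to −1.4°. Those fits were clearly worse, so I rejected them.
- **Right lug:** Drawing the expected lug and knob outlines over the images put both lugs close to 62 mm, without the 1.5 mm excess on the right. I did not trim the right knob further.
- **Earlier views:** Two of the first three wrist views showed an offset of about 1 to 2 pixels, probably because the arm was still settling.
- **Outside cameras:** I looked at the scene and side pictures after the turns but did not use them to measure the final tilt.

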